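# Ready the light base: shut the collar, fit filter and tubes, open to the mark

## Task

Get the light base and its sample tubes ready for viewing: first turn the aperture collar on the barrel to its shut stop (the round dot), and leave it there while you push the filter slide fully home into the slot at the foot of the base and snap every sample tube on the bench down into a clip pair of the rack, one per place, fully seated and roughly centred. Only when all are in, turn the collar to the working stop marked by the triangle (four clicks up from shut), with everything left in place. Leave the spray bottle, beaker and dishes where they stand.

Things in the scene. Friction and masses are not known exactly. Their poses are not given: they have to be found in the camera images.
- collar (a joint): Grooved dark steel collar ring, 60 mm across, 30 mm tall, turning about the fixed black barrel (38 mm across, standing 15 mm above the ring) on the light base. Rad, grows counter-clockwise from above, starts at 0.7 to 2.1. White line on top and side is its pointer. Clicks at 0, 0.35, .. 2.10; 0 is the shut stop, 1.40 the working stop. About 0.1 N m turns it; let go between stops, it snaps to the nearer
- collar_axis (a point): Centre of the ring on its vertical axis, half-way up, 81 mm above the table; fixed, does not turn with it. The pointer lies along this point's -y at joint 0 and swings towards +x. The flat top of the base is 36 mm below; printed round it in black: a round dot at joint 0, a triangle with its point to the ring at 1.40, short ticks at the other stops
- slot_mouth (a point): Centre of the mouth of the filter slot in the near face of the base; x points straight into the slot, z up. Opening 53 mm wide, 15 mm high; its floor is the table, 7.5 mm below this point; its back wall is 72 mm in. Two aluminium guide wings 10 mm high flare out 18 mm in front of the mouth, to 69 mm apart
- lamp: The light base: white metal box, fixed, 150 mm (x) by 130 mm (y) by 45 mm high, origin under its centre; the slot's mouth is in its -x face at table level and the barrel with the collar stands on top, 12 mm to +x of the centre
- filter_grip (a point): Filter slide: flat aluminium plate 110 x 50 x 12 mm with an amber window, lying on the table, and on its rear end an upright black tab 10 mm thick, 34 mm long (along the plate), 48 mm tall; 110 g. This is the tab's middle, 36 mm above the plate's underside. x points to the plate's leading end, 93 mm ahead; rear end 17 mm behind. Fully home, this point is 21 mm outside the slot's mouth
- filter: The same filter slide; origin under the centre of the plate, 38 mm ahead of the tab's middle, x towards the leading end
- rack: The clip rack: white plate 100 mm (x) by 255 mm (y), 10 mm thick, fixed, origin under its centre. It has four places 65 mm apart along y. Each is a pair of C-shaped steel spring clips, 10 mm wide, 28 mm to either side of the place's middle along x, open at the top: 13 mm between the lips, flaring above. A tube pressed straight down with about 10 N springs them apart and snaps in
- clip1 (a point): Place 1 of the clip rack: where the centre of a seated tube lies, 50 mm above the table; x along the tube, z up. The clips' lips stand 11 mm above this point, their flared tops 22 mm. Between the two clips of the pair (46 mm) it is free down to the plate, 40 mm below
- clip2 (a point): Place 2 of the clip rack: where the centre of a seated tube lies, 50 mm above the table; x along the tube, z up. The clips' lips stand 11 mm above this point, their flared tops 22 mm. Between the two clips of the pair (46 mm) it is free down to the plate, 40 mm below
- clip3 (a point): Place 3 of the clip rack: where the centre of a seated tube lies, 50 mm above the table; x along the tube, z up. The clips' lips stand 11 mm above this point, their flared tops 22 mm. Between the two clips of the pair (46 mm) it is free down to the plate, 40 mm below
- clip4 (a point): Place 4 of the clip rack: where the centre of a seated tube lies, 50 mm above the table; x along the tube, z up. The clips' lips stand 11 mm above this point, their flared tops 22 mm. Between the two clips of the pair (46 mm) it is free down to the plate, 40 mm below
- tube1_mid (a point): Sample tube 1 (all alike; two to four are there, an absent one reads None): white plastic cylinder 22 mm across with a black square cap 32 x 32 x 15 mm on each end, 120 mm long in all, 90 mm of it bare cylinder; 60 g. This point is its centre, x along its axis, ends alike; lying on the table it is 16 mm up
- tube2_mid (a point): Sample tube 2 (all alike; two to four are there, an absent one reads None): white plastic cylinder 22 mm across with a black square cap 32 x 32 x 15 mm on each end, 120 mm long in all, 90 mm of it bare cylinder; 60 g. This point is its centre, x along its axis, ends alike; lying on the table it is 16 mm up
- tube3_mid (a point): Sample tube 3 (all alike; two to four are there, an absent one reads None): white plastic cylinder 22 mm across with a black square cap 32 x 32 x 15 mm on each end, 120 mm long in all, 90 mm of it bare cylinder; 60 g. This point is its centre, x along its axis, ends alike; lying on the table it is 16 mm up
- tube4_mid (a point): Sample tube 4 (all alike; two to four are there, an absent one reads None): white plastic cylinder 22 mm across with a black square cap 32 x 32 x 15 mm on each end, 120 mm long in all, 90 mm of it bare cylinder; 60 g. This point is its centre, x along its axis, ends alike; lying on the table it is 16 mm up
- tube1: The same tube 1; origin 16 mm to one side of its centre, x along its axis
- tube2: The same tube 2; origin 16 mm to one side of its centre, x along its axis
- tube3: The same tube 3; origin 16 mm to one side of its centre, x along its axis
- tube4: The same tube 4; origin 16 mm to one side of its centre, x along its axis
- sprayer: Bystander: spray bottle, blue body 72 mm across, green head, 187 mm tall; origin under its centre
- beaker: Bystander: white beaker 70 mm across, 85 mm tall; origin under its centre
- dishes: Bystander: stack of three petri dishes, 93 mm across, 45 mm tall; origin under its centre

How it is judged:
On the way, in this order (a step that is already met when the one before it is completed fails the run):
1. the collar is turned to its shut stop (value of joint collar below 0.1 rad), for 0.3 s.
2. with the collar still shut, the filter slide is fully home and every tube is snapped into a clip pair (x of filter_grip in the frame of slot_mouth between -0.025 and -0.015 m and y of filter_grip in the frame of slot_mouth between -0.006 and 0.006 m and z of filter_grip in the frame of slot_mouth between 0.02 and 0.036 m and angle between the x axis of filter_grip and the x axis of slot_mouth, either way round below 0.08 rad and ((x of tube1_mid in the frame of clip1 between -0.013 and 0.013 m and y of tube1_mid in the frame of clip1 between -0.004 and 0.004 m and z of tube1_mid in the frame of clip1 between -0.004 and 0.004 m and angle between the x axis of tube1_mid and the x axis of clip1, either way round below 0.1 rad) or (x of tube1_mid in the frame of clip2 between -0.013 and 0.013 m and y of tube1_mid in the frame of clip2 between -0.004 and 0.004 m and z of tube1_mid in the frame of clip2 between -0.004 and 0.004 m and angle between the x axis of tube1_mid and the x axis of clip2, either way round below 0.1 rad) or (x of tube1_mid in the frame of clip3 between -0.013 and 0.013 m and y of tube1_mid in the frame of clip3 between -0.004 and 0.004 m and z of tube1_mid in the frame of clip3 between -0.004 and 0.004 m and angle between the x axis of tube1_mid and the x axis of clip3, either way round below 0.1 rad) or (x of tube1_mid in the frame of clip4 between -0.013 and 0.013 m and y of tube1_mid in the frame of clip4 between -0.004 and 0.004 m and z of tube1_mid in the frame of clip4 between -0.004 and 0.004 m and angle between the x axis of tube1_mid and the x axis of clip4, either way round below 0.1 rad)) and ((x of tube2_mid in the frame of clip1 between -0.013 and 0.013 m and y of tube2_mid in the frame of clip1 between -0.004 and 0.004 m and z of tube2_mid in the frame of clip1 between -0.004 and 0.004 m and angle between the x axis of tube2_mid and the x axis of clip1, either way round below 0.1 rad) or (x of tube2_mid in the frame of clip2 between -0.013 and 0.013 m and y of tube2_mid in the frame of clip2 between -0.004 and 0.004 m and z of tube2_mid in the frame of clip2 between -0.004 and 0.004 m and angle between the x axis of tube2_mid and the x axis of clip2, either way round below 0.1 rad) or (x of tube2_mid in the frame of clip3 between -0.013 and 0.013 m and y of tube2_mid in the frame of clip3 between -0.004 and 0.004 m and z of tube2_mid in the frame of clip3 between -0.004 and 0.004 m and angle between the x axis of tube2_mid and the x axis of clip3, either way round below 0.1 rad) or (x of tube2_mid in the frame of clip4 between -0.013 and 0.013 m and y of tube2_mid in the frame of clip4 between -0.004 and 0.004 m and z of tube2_mid in the frame of clip4 between -0.004 and 0.004 m and angle between the x axis of tube2_mid and the x axis of clip4, either way round below 0.1 rad)) and ((x of tube3_mid in the frame of clip1 between -0.013 and 0.013 m and y of tube3_mid in the frame of clip1 between -0.004 and 0.004 m and z of tube3_mid in the frame of clip1 between -0.004 and 0.004 m and angle between the x axis of tube3_mid and the x axis of clip1, either way round below 0.1 rad) or (x of tube3_mid in the frame of clip2 between -0.013 and 0.013 m and y of tube3_mid in the frame of clip2 between -0.004 and 0.004 m and z of tube3_mid in the frame of clip2 between -0.004 and 0.004 m and angle between the x axis of tube3_mid and the x axis of clip2, either way round below 0.1 rad) or (x of tube3_mid in the frame of clip3 between -0.013 and 0.013 m and y of tube3_mid in the frame of clip3 between -0.004 and 0.004 m and z of tube3_mid in the frame of clip3 between -0.004 and 0.004 m and angle between the x axis of tube3_mid and the x axis of clip3, either way round below 0.1 rad) or (x of tube3_mid in the frame of clip4 between -0.013 and 0.013 m and y of tube3_mid in the frame of clip4 between -0.004 and 0.004 m and z of tube3_mid in the frame of clip4 between -0.004 and 0.004 m and angle between the x axis of tube3_mid and the x axis of clip4, either way round below 0.1 rad)) and ((x of tube4_mid in the frame of clip1 between -0.013 and 0.013 m and y of tube4_mid in the frame of clip1 between -0.004 and 0.004 m and z of tube4_mid in the frame of clip1 between -0.004 and 0.004 m and angle between the x axis of tube4_mid and the x axis of clip1, either way round below 0.1 rad) or (x of tube4_mid in the frame of clip2 between -0.013 and 0.013 m and y of tube4_mid in the frame of clip2 between -0.004 and 0.004 m and z of tube4_mid in the frame of clip2 between -0.004 and 0.004 m and angle between the x axis of tube4_mid and the x axis of clip2, either way round below 0.1 rad) or (x of tube4_mid in the frame of clip3 between -0.013 and 0.013 m and y of tube4_mid in the frame of clip3 between -0.004 and 0.004 m and z of tube4_mid in the frame of clip3 between -0.004 and 0.004 m and angle between the x axis of tube4_mid and the x axis of clip3, either way round below 0.1 rad) or (x of tube4_mid in the frame of clip4 between -0.013 and 0.013 m and y of tube4_mid in the frame of clip4 between -0.004 and 0.004 m and z of tube4_mid in the frame of clip4 between -0.004 and 0.004 m and angle between the x axis of tube4_mid and the x axis of clip4, either way round below 0.1 rad)) and value of joint collar below 0.1 rad), for 0.3 s.
3. the collar is turned to the triangle (value of joint collar between 1.29 and 1.51 rad), for 0.3 s.
At the end, for the whole second after the job is handed in: The collar rests at the triangle stop (1.40 rad, within 0.11); the filter slide is home (tab middle 15 to 25 mm outside the mouth, square to it within 0.08 rad); each tube that is there is seated in a clip pair (within 4 mm of the place across and in height, 13 mm along, 0.1 rad); all at rest (all of step 3 and x of filter_grip in the frame of slot_mouth between -0.025 and -0.015 m and y of filter_grip in the frame of slot_mouth between -0.006 and 0.006 m and z of filter_grip in the frame of slot_mouth between 0.02 and 0.036 m and angle between the x axis of filter_grip and the x axis of slot_mouth, either way round below 0.08 rad and ((x of tube1_mid in the frame of clip1 between -0.013 and 0.013 m and y of tube1_mid in the frame of clip1 between -0.004 and 0.004 m and z of tube1_mid in the frame of clip1 between -0.004 and 0.004 m and angle between the x axis of tube1_mid and the x axis of clip1, either way round below 0.1 rad) or (x of tube1_mid in the frame of clip2 between -0.013 and 0.013 m and y of tube1_mid in the frame of clip2 between -0.004 and 0.004 m and z of tube1_mid in the frame of clip2 between -0.004 and 0.004 m and angle between the x axis of tube1_mid and the x axis of clip2, either way round below 0.1 rad) or (x of tube1_mid in the frame of clip3 between -0.013 and 0.013 m and y of tube1_mid in the frame of clip3 between -0.004 and 0.004 m and z of tube1_mid in the frame of clip3 between -0.004 and 0.004 m and angle between the x axis of tube1_mid and the x axis of clip3, either way round below 0.1 rad) or (x of tube1_mid in the frame of clip4 between -0.013 and 0.013 m and y of tube1_mid in the frame of clip4 between -0.004 and 0.004 m and z of tube1_mid in the frame of clip4 between -0.004 and 0.004 m and angle between the x axis of tube1_mid and the x axis of clip4, either way round below 0.1 rad)) and ((x of tube2_mid in the frame of clip1 between -0.013 and 0.013 m and y of tube2_mid in the frame of clip1 between -0.004 and 0.004 m and z of tube2_mid in the frame of clip1 between -0.004 and 0.004 m and angle between the x axis of tube2_mid and the x axis of clip1, either way round below 0.1 rad) or (x of tube2_mid in the frame of clip2 between -0.013 and 0.013 m and y of tube2_mid in the frame of clip2 between -0.004 and 0.004 m and z of tube2_mid in the frame of clip2 between -0.004 and 0.004 m and angle between the x axis of tube2_mid and the x axis of clip2, either way round below 0.1 rad) or (x of tube2_mid in the frame of clip3 between -0.013 and 0.013 m and y of tube2_mid in the frame of clip3 between -0.004 and 0.004 m and z of tube2_mid in the frame of clip3 between -0.004 and 0.004 m and angle between the x axis of tube2_mid and the x axis of clip3, either way round below 0.1 rad) or (x of tube2_mid in the frame of clip4 between -0.013 and 0.013 m and y of tube2_mid in the frame of clip4 between -0.004 and 0.004 m and z of tube2_mid in the frame of clip4 between -0.004 and 0.004 m and angle between the x axis of tube2_mid and the x axis of clip4, either way round below 0.1 rad)) and ((x of tube3_mid in the frame of clip1 between -0.013 and 0.013 m and y of tube3_mid in the frame of clip1 between -0.004 and 0.004 m and z of tube3_mid in the frame of clip1 between -0.004 and 0.004 m and angle between the x axis of tube3_mid and the x axis of clip1, either way round below 0.1 rad) or (x of tube3_mid in the frame of clip2 between -0.013 and 0.013 m and y of tube3_mid in the frame of clip2 between -0.004 and 0.004 m and z of tube3_mid in the frame of clip2 between -0.004 and 0.004 m and angle between the x axis of tube3_mid and the x axis of clip2, either way round below 0.1 rad) or (x of tube3_mid in the frame of clip3 between -0.013 and 0.013 m and y of tube3_mid in the frame of clip3 between -0.004 and 0.004 m and z of tube3_mid in the frame of clip3 between -0.004 and 0.004 m and angle between the x axis of tube3_mid and the x axis of clip3, either way round below 0.1 rad) or (x of tube3_mid in the frame of clip4 between -0.013 and 0.013 m and y of tube3_mid in the frame of clip4 between -0.004 and 0.004 m and z of tube3_mid in the frame of clip4 between -0.004 and 0.004 m and angle between the x axis of tube3_mid and the x axis of clip4, either way round below 0.1 rad)) and ((x of tube4_mid in the frame of clip1 between -0.013 and 0.013 m and y of tube4_mid in the frame of clip1 between -0.004 and 0.004 m and z of tube4_mid in the frame of clip1 between -0.004 and 0.004 m and angle between the x axis of tube4_mid and the x axis of clip1, either way round below 0.1 rad) or (x of tube4_mid in the frame of clip2 between -0.013 and 0.013 m and y of tube4_mid in the frame of clip2 between -0.004 and 0.004 m and z of tube4_mid in the frame of clip2 between -0.004 and 0.004 m and angle between the x axis of tube4_mid and the x axis of clip2, either way round below 0.1 rad) or (x of tube4_mid in the frame of clip3 between -0.013 and 0.013 m and y of tube4_mid in the frame of clip3 between -0.004 and 0.004 m and z of tube4_mid in the frame of clip3 between -0.004 and 0.004 m and angle between the x axis of tube4_mid and the x axis of clip3, either way round below 0.1 rad) or (x of tube4_mid in the frame of clip4 between -0.013 and 0.013 m and y of tube4_mid in the frame of clip4 between -0.004 and 0.004 m and z of tube4_mid in the frame of clip4 between -0.004 and 0.004 m and angle between the x axis of tube4_mid and the x axis of clip4, either way round below 0.1 rad)) and linear speed of each of tube1, tube2, tube3, tube4, filter below 0.02 m/s); the robot touches nothing.
It fails at once if the sprayer is moved more than 30 mm (distance of sprayer from where it was at the start of the episode above 0.03 m).
It fails at once if the beaker is moved more than 30 mm (distance of beaker from where it was at the start of the episode above 0.03 m).
It fails at once if the dishes is moved more than 30 mm (distance of dishes from where it was at the start of the episode above 0.03 m).
Of tube1, tube2, tube3, tube4 only 2 to 4 are there at a start; the rules pass over those that are not, and their reading is None.
At some moment in a run one of tube1, tube2, tube3, tube4, filter may be knocked a few centimetres aside while the robot is not near it.
It also fails if it takes over 210 s, if anything falls off the work surface, if the arm or the gripper's body presses on something with over 40 N, if the wrist force passes 120 N, or if a joint passes its speed limit or range.

## Robot

A 6-joint arm with a two-finger parallel gripper is mounted at the origin on the work surface. World frame = base frame: x ahead of the robot, y to its left, z up, the work surface at z = 0. Lengths are in m, angles in rad, forces in N, time in s.
With the tool pointing down it reaches from about 0.275 to 0.825 m from the base axis. Payload 5.2 kg.
Tool frame: the origin (TCP) lies midway between the tips of the shut fingers; the grasp point (between the pads) lies 19 mm behind it (arm.tcp_to_grasp is the distance from the TCP to the grasp point, in m); y points along the fingers, x is the direction in which the jaws open and shut, and the axes are right-handed (so a half turn about y gives the same grasp; the last joint's range is limited). The gripper opens to 93 mm and grips with 3 to 60 N. Pads are 15 mm wide; open, the fingers measure 128 mm over their backs; the gripper's body (75 mm by 188 mm) begins 65 mm behind the grasp point.
Start: joints at [1.062, 0.259, 1.535, -0, 1.348, -0.203], TCP at [0.166, 0.524, 0.219] pointing down, gripper open.
Joint ranges: [-3.14, 3.14], [-0.91, 2.08], [0.19, 2.58], [-1.22, 4.36], [0.22, 2.71], [-3.12, 3.12]. Speed limits (rad/s): [2.57, 2.57, 3.14, 3.14, 3.14, 3.14].

## Interface

Orientations are given as a rotation vector (axis times angle).
In Python, from rig import arm gives the robot as it stands.
- The arm moves only by the tool step_arm, never from a script. Its argument "increments" is one flat list of numbers, 6 for each row, row after row: the shift along the tool's x, y, z in mm, then the turn, a rotation vector about the tool's x, y, z in rad. A call has 1 to 20 rows; each row is the pose to reach, as a shift and turn from the pose commanded when the call began, along the tool's axes at that moment; what a row does not reach only later rows make up. A row lasts 1/10 s, in which the tool goes at most 50 mm and 8.59 degrees, less where a joint would pass 70% of its speed; a pose out of reach is approached as far as the arm can. A call with a gripper value outside its range is refused whole. "claw" is the opening, from 0 (shut) to 1 (fully open), set as the call begins (left out, the last holds). The fingers move at their own pace and stop on an object; "squeeze" is the grip in N (left out, the last holds). Time passes only in rows, so rows that repeat a pose let the fingers close. It gives the time, the measured TCP pose, the force and the opening at its end, in the units of the state.
- arm.read_state(): the state, without advancing time (a new reading comes with each control period).
- arm.read_camera(name): name is "scene" or "top"; returns the picture (384x512x3 uint8, red, green, blue); there is no depth.
- arm.camera_info(name): a dict with "vfov" (degrees; the focal length in pixels is half the picture's height over the tangent of half this angle, whatever the lens; pixels are square), "cx", "cy" (the principal point, pixels), "k1" (the pictures are not rectified: a ray, as slopes to the right and down, at radius r is drawn at 1 + k1 r^2 times it, then the intrinsics apply), "view" (4x4, takes a point from world to camera coordinates). Camera axes: x right, y down, z forward; pixel columns grow to the right and rows downward; lengths in m; the calibration is good to about 2 mm. A picture is of the moment at which its call begins. camera_info takes no time and is no camera call.
- arm.job_done(): hands the job in, once; it reports no verdict.
The state is a dict: "t": time; "qpos": joint angles; "joint_velocities": joint speeds; "tau": joint torques, N m; "tool_pos": TCP position; "eef_rot": TCP orientation; "wrist_force": force on the tool from outside, world axes, zero at the start; "torque": the same for the moment, N m; "opening": finger opening in m.
Only numpy, scipy, OpenCV 4.12 (cv2) and the standard library are available. Lean on these libraries where they do the work, as an engineer would, in place of code of your own. Each camera call takes 0.05 s, during which the arm holds its last target.

## Working session

There is one attempt and no reset: what is moved stays moved. The work goes in short steps, Python scripts to look and compute and a tool call to move; the robot and the scene stay as the last step left them, time stands still between calls to the robot, and variables do not carry over. Pictures are saved under pics/ and viewed, and the job is handed in when it is done.

Besides the shell and the picture viewer there is one more tool, called after "Request:" in YAML: its name, and indented under it one key for each argument. step_arm: Moves the arm, as the interface text tells. Its arguments: {"type":"object","properties":{"increments":{"type":"array"},"claw":{"type":"number"},"squeeze":{"type":"number"}},"required":["increments"]}

```bash
ls; mkdir -p pics
python3 - <<'E'
from rig import arm
import cv2
s=arm.read_state();print(s)
for n in("scene","top"):
    print(arm.camera_info(n)); im=arm.read_camera(n)
    cv2.imwrite(f"pics/{n}0.png",cv2.resize(im[:,:,::-1],None,fx=1.5,fy=1.5,interpolation=cv2.INTER_CUBIC))
    cv2.imwrite(f"{n}_raw0.png",im[:,:,::-1])
print(arm.tcp_to_grasp)
E
```

```text
pics
{'t': 0.0, 'qpos': array([ 1.06217324e+00,  2.59369986e-01,  1.53605868e+00, -2.37770882e-06,
        1.34799115e+00, -2.02803276e-01]), 'joint_velocities': array([-0.00076515, -0.00048048,  0.00104185,  0.00038858,  0.00281483,
        0.00199732]), 'tau': array([-1.03603325e-04, -4.37296343e+01, -2.84003592e+01,  7.18530966e-02,
        4.11881204e-02, -2.07476496e-04]), 'tool_pos': array([0.16530576, 0.52401001, 0.21781298]), 'eef_rot': array([-1.33927736, -0.97975884,  0.9825141 ]), 'wrist_force': array([-0.01382083, -0.43043456, -0.05304841]), 'torque': array([-0.05366627,  0.02129659, -0.02440519]), 'opening': 0.09301842539181955}
{'vfov': 55.697245329369736, 'cx': 256.07901783187083, 'cy': 191.0361755533296, 'k1': -0.1165620761783375, 'view': array([[-0.32506594,  0.94568982, -0.00170452,  0.1652219 ],
       [ 0.70971159,  0.24276013, -0.66134483, -0.36979075],
       [-0.62501328, -0.2161904 , -0.75008007,  1.54356294],
       [ 0.        ,  0.        ,  0.        ,  1.        ]])}
{'vfov': 46.159709585847914, 'cx': 256.85200036537617, 'cy': 193.7928075399133, 'k1': 0.06028093865340749, 'view': array([[-0.02560101, -0.99952514, -0.01714911,  0.04293471],
       [-0.99280033,  0.02742927, -0.11659816,  0.57821717],
       [ 0.11701318,  0.01404061, -0.99303111,  1.31208082],
       [ 0.        ,  0.        ,  0.        ,  1.        ]])}
0.0188
```

View pics/top0.png

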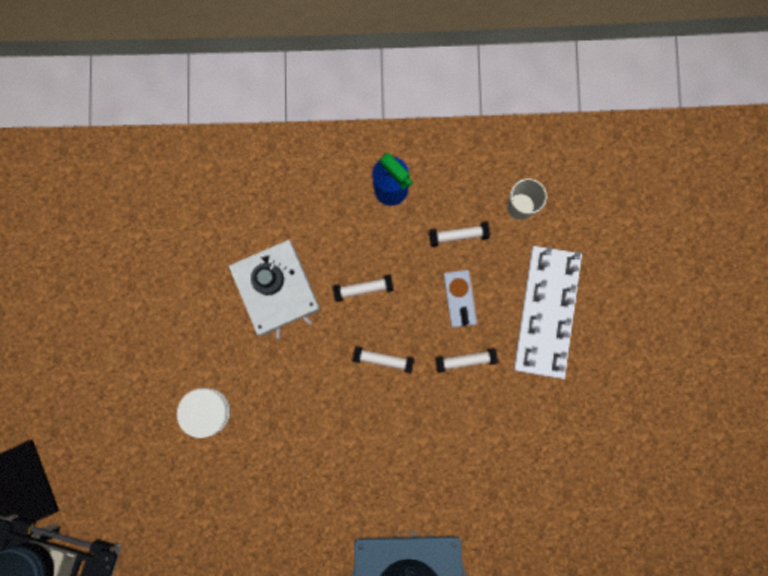

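View pics/scene0.png

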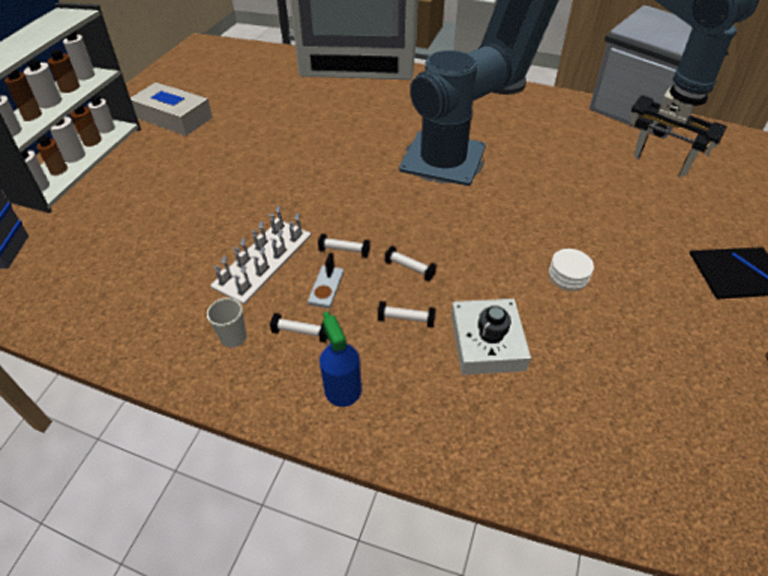

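```bash
cat > h.py <<'E'
import numpy as np, cv2
from rig import arm
from scipy.spatial.transform import Rotation as R
def K(n):
    c=arm.camera_info(n); f=192/np.tan(np.radians(c["vfov"]/2))
    return np.array([[f,0,c["cx"]],[0,f,c["cy"]],[0,0,1]]),np.array([c["k1"],0,0,0,0.]),np.array(c["view"])
def w(n,px,z):
    "pixels (N,2) raw -> world pts at height z"
    k,d,V=K(n); p=cv2.undistortPoints(np.array(px,float).reshape(-1,1,2),k,d).reshape(-1,2)
    r=np.c_[p,np.ones(len(p))]@V[:3,:3]; o=-V[:3,:3].T@V[:3,3]
    return o+r*((np.atleast_1d(z)-o[2])/r[:,2])[:,None]
def proj(n,P):
    k,d,V=K(n); rv=cv2.Rodrigues(V[:3,:3])[0]
    return cv2.projectPoints(np.array(P,float).reshape(-1,1,3),rv,V[:3,3],k,d)[0].reshape(-1,2)
def snap(n,name):
    im=arm.read_camera(n)[:,:,::-1]; cv2.imwrite(f"{n}_raw{name}.png",im); return im
def crop(im,x0,y0,x1,y1,s,name):
    cv2.imwrite(f"pics/{name}.png",cv2.resize(im[y0:y1,x0:x1],None,fx=s,fy=s,interpolation=cv2.INTER_CUBIC))
def tcp():
    s=arm.read_state(); return s["tool_pos"],R.from_rotvec(s["eef_rot"]),s
E
python3 - <<'E'
from h import *
im=cv2.imread("top_raw0.png")
crop(im,140,150,230,230,8,"c_lamp"); crop(im,280,135,400,255,5,"c_rack"); crop(im,220,175,340,255,6,"c_tubes")
im=cv2.imread("scene_raw0.png"); crop(im,290,190,370,255,9,"s_lamp");
p,r,s=tcp();print(r.as_matrix().round(3))
E
```

```text
[[ 0.301 -0.001 -0.954]
 [ 0.954 -0.001  0.301]
 [-0.002 -1.     0.   ]]
```

View pics/c_lamp.png

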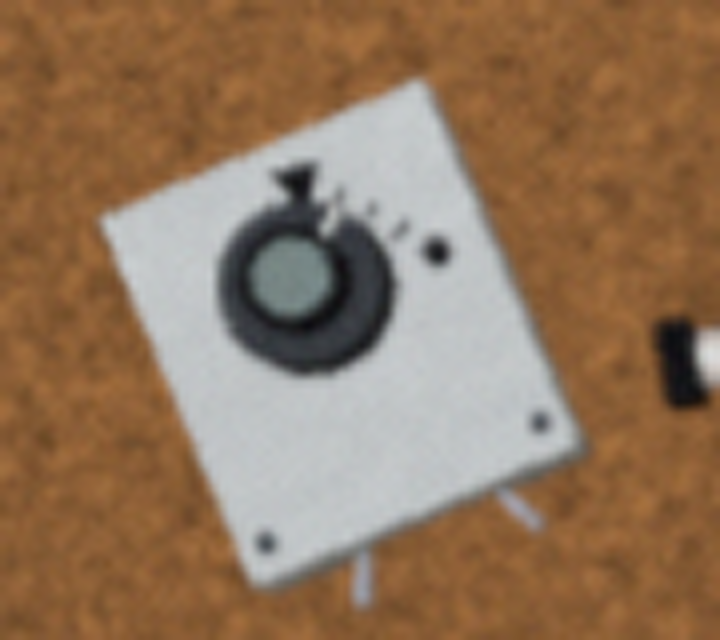

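View pics/s_lamp.png

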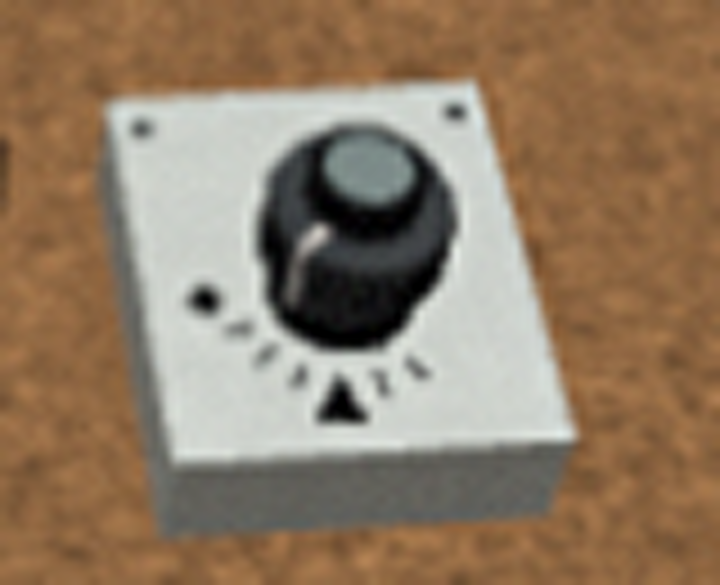

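View pics/c_rack.png

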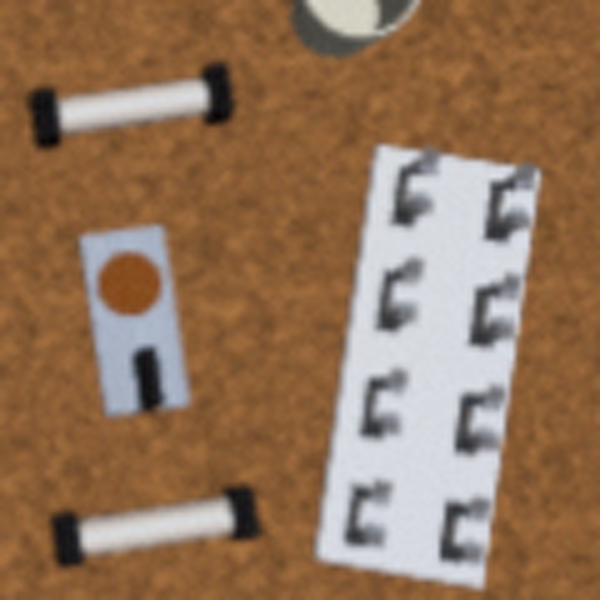

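```bash
cat > fit.py <<'E'
from h import *
from scipy.optimize import minimize
def box(x0,x1,y0,y1,z0,z1): return np.array([[x,y,z] for x in(x0,x1) for y in(y0,y1) for z in(z0,z1)],float)
def cylx(r,h,zc): 
    a=np.linspace(0,2*np.pi,16,endpoint=False); return np.array([[x,r*np.cos(t),zc+r*np.sin(t)] for x in(-h,h) for t in a])
M={"lamp":[box(-.075,.075,-.065,.065,0,.045)],
"rack":[box(-.05,.05,-.1275,.1275,0,.01)],
"tube":[cylx(.011,.06,.016),box(-.06,-.045,-.016,.016,0,.032),box(.045,.06,-.016,.016,0,.032)],
"filter":[box(-.055,.055,-.025,.025,0,.012),box(-.055,-.021,-.005,.005,.012,.06)]}
for i in range(4):
    y=-.0975+.065*i
    for s in(-1,1): M["rack"].append(box(.028*s-.005,.028*s+.005,y-.012,y+.012,0.01,.065))
def mask(im):
    im=im.astype(float); b,g,r=im[...,0],im[...,1],im[...,2]
    c=(r-b)/(r+b+10); m=np.clip((0.42-c)/0.34,0,1)
    return m
def wpose(P,q,z=0):
    c,s=np.cos(q[2]),np.sin(q[2]); return np.c_[q[0]+c*P[:,0]-s*P[:,1],q[1]+s*P[:,0]+c*P[:,1],P[:,2]+z]
def render(n,model,q,win,S=8,z=0):
    x0,y0,x1,y1=win; c=np.zeros(((y1-y0)*S,(x1-x0)*S),np.uint8)
    for P in M[model]:
        p=((proj(n,wpose(P,q,z))-[x0,y0]+.5)*S-.5)
        h=cv2.convexHull(p.astype(np.float32)); cv2.fillConvexPoly(c,np.round(h*16).astype(np.int32),255,shift=4)
    return cv2.resize(c,None,fx=1/S,fy=1/S,interpolation=cv2.INTER_AREA)/255.
def fit(model,q0,ims,z=0,weight=None,verbose=True):
    wins={};ms={}
    for n in ims:
        P=np.vstack([proj(n,wpose(p,q0,z)) for p in M[model]]);a=P.min(0).astype(int)-5;b=P.max(0).astype(int)+6
        a=np.maximum(a,0); wins[n]=(a[0],a[1],min(b[0],512),min(b[1],384)); x0,y0,x1,y1=wins[n]; m=mask(ims[n])
        m=cv2.morphologyEx(m,cv2.MORPH_CLOSE,np.ones((1,1)))
        ms[n]=m[y0:y1,x0:x1]
        # drop other objects: keep pixels within 4 px of initial model
    def f(q):
        e=0
        for n in ims:
            d=np.abs(render(n,model,q,wins[n],z=z)-ms[n])**2; e+=d.sum()
        return e
    best=None
    for k in range(2):
        st=q0 if best is None else best.x
        sim=[st]+[np.array(st)+d for d in np.diag([.006,.006,.06])]
        best=minimize(f,st,method="Nelder-Mead",options=dict(initial_simplex=sim,xatol=1e-5,fatol=1e-3,maxiter=200))
    return best.x,best.fun
E
python3 - <<'E'
from fit import *
t=cv2.imread("top_raw0.png");s=cv2.imread("scene_raw0.png")
m=mask(t);cv2.imwrite("pics/m0.png",(cv2.resize(m[100:270,130:410],None,fx=2.8,fy=2.8)*255).astype(np.uint8))
g=lambda p,z: w("top",[np.array(p)/1.5],z)[0]
yaw=lambda a,b,z: np.arctan2(*(g(b,z)-g(a,z))[1::-1])
Q={}
for name,mod,c,a,b,z in [("lamp","lamp",(273,290),(287,325),(260,255),.045),("rack","rack",(549,312),(525,305),(574,311),.01),
 ("filter","filter",(460,299),(464,325),(456,272),.012),
 ("tA","tube",(460,234),(434,237),(485,231),.016),("tB","tube",(363,288),(338,292),(388,284),.016),
 ("tC","tube",(383,359),(358,354),(408,364),.016),("tD","tube",(466,360),(441,364),(492,356),.016)]:
    q0=np.array([*g(c,z)[:2],yaw(a,b,z)])
    qs=[]
    for ims in ({"top":t},{"scene":s},{"top":t,"scene":s}):
        if name=="lamp" or True:
            q,e=fit(mod,q0,ims); qs.append(q); print(name,list(ims),q0.round(4),q.round(4),round(e,1))
E
```

```text
lamp ['top'] [0.5854 0.2494 0.3565] [0.5934 0.2508 0.3865] 52.5
lamp ['scene'] [0.5854 0.2494 0.3565] [0.5932 0.253  0.3966] 66.8
lamp ['top', 'scene'] [0.5854 0.2494 0.3565] [0.5934 0.2518 0.3935] 134.7
rack ['top'] [ 0.5299 -0.2992 -1.7213] [ 0.5323 -0.2973 -1.7655] 27.0Traceback (most recent call last):
  File "<stdin>", line 15, in <module>
  File "fit.py", line 42, in fit
    best=minimize(f,st,method="Nelder-Mead",options=dict(initial_simplex=sim,xatol=1e-5,fatol=1e-3,maxiter=200))
    res = _minimize_neldermead(fun, x0, args, callback, bounds=bounds,
                               **options)
    fsim[j] = func(sim[j])
              ~~~~^^^^^^^^
    fx = function(np.copy(x), *(wrapper_args + args))
  File "fit.py", line 36, in f
    d=np.abs(render(n,model,q,wins[n],z=z)-ms[n])**2; e+=d.sum()
             ~~~~~~^^^^^^^^^^^^^^^^^^^^^^^
  File "fit.py", line 22, in render
    p=((proj(n,wpose(P,q,z))-[x0,y0]+.5)*S-.5)
        ~~~~^^^^^^^^^^^^^^^^
  File "h.py", line 13, in proj
    k,d,V=K(n); rv=cv2.Rodrigues(V[:3,:3])[0]
          ~^^^
  File "h.py", line 5, in K
    c=arm.camera_info(n); f=192/np.tan(np.radians(c["vfov"]/2))
ValueError: time passes only in moves, steps and waits
```

View pics/m0.png

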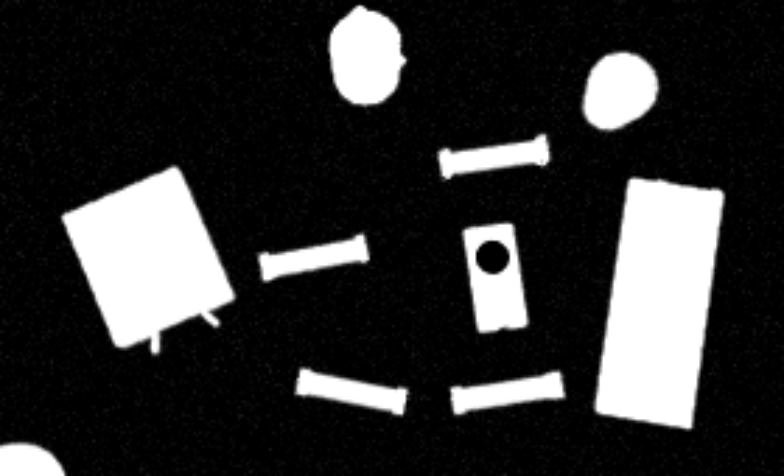

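```bash
python3 - <<'E'
from rig import arm
import pickle
pickle.dump({n:arm.camera_info(n) for n in("scene","top")},open("cam.pkl","wb"))
E
sed -i 's/^from rig import arm/from rig import arm\nimport pickle\nCAM=pickle.load(open("cam.pkl","rb"))/; s/c=arm.camera_info(n)/c=CAM[n]/' h.py
cat > m1.py <<'E'
from fit import *
import json
t=cv2.imread("top_raw0.png");s=cv2.imread("scene_raw0.png")
g=lambda p,z: w("top",[np.array(p)/1.5],z)[0]
yaw=lambda a,b,z: np.arctan2(*(g(b,z)-g(a,z))[1::-1])
out={}
for name,mod,c,a,b,z in [("lamp","lamp",(273,290),(287,325),(260,255),.045),("rack","rack",(549,312),(525,305),(574,311),.01),
 ("filter","filter",(460,299),(464,325),(456,272),.012),
 ("tA","tube",(460,234),(434,237),(485,231),.016),("tB","tube",(363,288),(338,292),(388,284),.016),
 ("tC","tube",(383,359),(358,354),(408,364),.016),("tD","tube",(466,360),(441,364),(492,356),.016)]:
    q0=np.array([*g(c,z)[:2],yaw(a,b,z)])
    if name=="lamp": q0=np.array([.5934,.2515,.39])
    for ims in ({"top":t},{"scene":s},{"top":t,"scene":s}):
            if name=="tA" and "scene" in ims: continue
            q,e=fit(mod,q0,ims); out[name]=q.tolist(); print(name,list(ims),q.round(4),round(e,1))
json.dump(out,open("est.json","w"))
E
time python3 m1.py
```

```text
lamp ['top'] [0.5934 0.2509 0.3907] 51.6
lamp ['scene'] [0.5931 0.2531 0.3959] 75.6
lamp ['top', 'scene'] [0.5931 0.2516 0.3902] 144.0
rack ['top'] [ 0.5323 -0.2973 -1.7655] 27.0
rack ['scene'] [ 0.5338 -0.2943 -1.7725] 428.0
rack ['top', 'scene'] [ 0.5325 -0.2965 -1.7664] 481.8
filter ['top'] [ 0.5636 -0.1222  0.111 ] 134.8
filter ['scene'] [ 0.565  -0.1193  0.1191] 252.3
filter ['top', 'scene'] [ 0.564  -0.1211  0.1058] 398.0
tA ['top'] [ 0.6939 -0.1239 -1.4588] 30.5
tB ['top'] [ 0.589   0.074  -1.4047] 26.3
tB ['scene'] [ 0.5895  0.076  -1.3897] 63.7
tB ['top', 'scene'] [ 0.5893  0.0743 -1.4041] 95.9
tC ['top'] [ 0.4441  0.0362 -1.7931] 20.0
tC ['scene'] [ 0.4447  0.0401 -1.7831] 73.3
tC ['top', 'scene'] [ 0.444   0.0368 -1.797 ] 95.2
tD ['top'] [ 0.4386 -0.1285 -1.4417] 21.3
tD ['scene'] [ 0.4396 -0.1267 -1.4073] 91.3
tD ['top', 'scene'] [ 0.4386 -0.1276 -1.4405] 115.1
real	0m7.789s
user	0m7.168s
sys	0m0.205s
```

```bash
cat > go.py <<'E'
# usage: go.py x y z yaw  -> increments from measured pose, tool kept vertical
from h import *
import sys
x,y,z,ps=map(float,sys.argv[1:5])
p,r,s=tcp(); Rm=r.as_matrix()
T=np.c_[[np.cos(ps),np.sin(ps),0],[0,0,-1],[-np.sin(ps),np.cos(ps),0]]
d=Rm.T@(np.array([x,y,z])-p)*1000; rv=R.from_matrix(Rm.T@T).as_rotvec()
print("t",round(s["t"],2),"tcp",p.round(4),"yaw",round(np.arctan2(Rm[1,0],Rm[0,0]),3),"open",round(s["opening"],4),"F",s["wrist_force"].round(1),"q6",s["qpos"][5].round(2))
print("shift mm",d.round(1),"rv",rv.round(3))
E
python3 - <<'E'
from h import *
import json
# pointer from top crop: two ends; barrel top centre
cr=lambda c,x0,y0,s:[(c[0]+.5)/s-.5+x0,(c[1]+.5)/s-.5+y0]
C=w("top",[cr((291,277),140,150,8)],.111)[0];Cs=w("scene",[cr((372,170),290,190,9)],.111)[0]
print("barrel top",C,Cs)
L=[.5932,.252,.391];ax=np.array(L[:2])+.012*np.array([np.cos(.391),np.sin(.391)]);print("axis",ax)
for P in (w("top",[cr((331,220),140,150,8)],.096)[0],):
    d=P[:2]-C[:2];print(np.hypot(*d),(np.arctan2(d[1],d[0])-L[2]+np.pi/2))
for P in (w("scene",[cr((320,230),290,190,9)],.096)[0],w("scene",[cr((302,250),290,190,9)],.096)[0]):
    d=P[:2]-Cs[:2];print(np.hypot(*d),(np.arctan2(d[1],d[0])-L[2]+np.pi/2))
for n,c,z in(("spr",(391,192),.0),("beaker",(524,208),.0),("dish",(203,413),.045)): print(n,w("top",[np.array(c)/1.5],z)[0])
E
python3 go.py .6045 .257 .2 .9
```

```text
barrel top [0.60374944 0.25440331 0.111     ] [0.60576788 0.25820128 0.111     ]
axis [0.60429434 0.25657336]
0.02516551846356069 0.705303290618683
0.020055852453966697 0.5946805098466216
0.03024802502686114 0.6673671916682128
spr [0.78902499 0.01086404 0.        ]
beaker [ 0.7465955  -0.26180976  0.        ]
dish [0.34979981 0.38548955 0.045     ]
t 0.1 tcp [0.1653 0.5241 0.2179] yaw 1.265 open 0.0932 F [-1.   0.3 -0.2] q6 -0.2
shift mm [-122.4   17.9 -499.2] rv [-0.     0.365 -0.002]
```

Request:
step_arm:
  increments: [-122,18,-499,0,0.365,0,-122,18,-499,0,0.365,0,-122,18,-499,0,0.365,0,-122,18,-499,0,0.365,0,-122,18,-499,0,0.365,0,-122,18,-499,0,0.365,0,-122,18,-499,0,0.365,0,-122,18,-499,0,0.365,0,-122,18,-499,0,0.365,0,-122,18,-499,0,0.365,0,-122,18,-499,0,0.365,0,-122,18,-499,0,0.365,0,-122,18,-499,0,0.365,0,-122,18,-499,0,0.365,0,-122,18,-499,0,0.365,0,-122,18,-499,0,0.365,0,-122,18,-499,0,0.365,0]
  claw: 1
  squeeze: 30

```text
t: 1.8
tool_pos: [0.6041, 0.2587, 0.2011]
eef_rot: [-1.454, -0.704, 0.703]
wrist_force: [-0.8, 0.1, -0.8]
opening: 0.0931
```

```bash
python3 go.py .6045 .257 .062 .9
python3 - <<'E'
from h import *
t=snap("top",1);s=snap("scene",1)
p,r,_=tcp();M=r.as_matrix()
for n,im,(x0,y0,x1,y1) in(("top",t,(120,110,250,240)),("scene",s,(260,110,400,250))):
    big=cv2.resize(im[y0:y1,x0:x1],None,fx=5,fy=5,interpolation=cv2.INTER_CUBIC)
    for k in(-1,1):
      for o in(0,.03):
        P=p+M[:,0]*k*.0465-M[:,1]*o
        q=((proj(n,P)[0]-[x0,y0]+.5)*5).round().astype(int);cv2.circle(big,tuple(q),2,(0,0,255),-1)
    cv2.imwrite(f"pics/g1{n}.png",big)
E
```

```text
t 1.8 tcp [0.6041 0.2587 0.2011] yaw 0.901 open 0.0931 F [-0.8  0.1 -0.8] q6 -0.67
shift mm [ -1.1 139.1  -1.3] rv [0.    0.001 0.   ]
```

View pics/g1top.png

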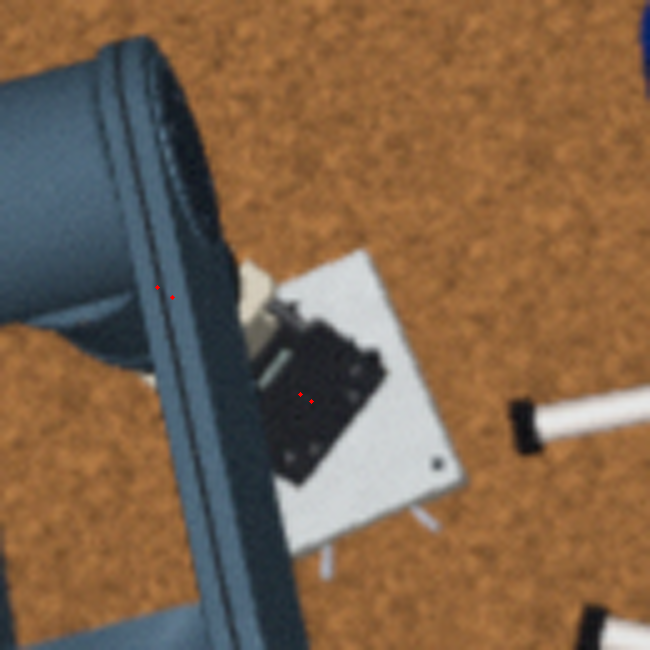

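View pics/g1scene.png

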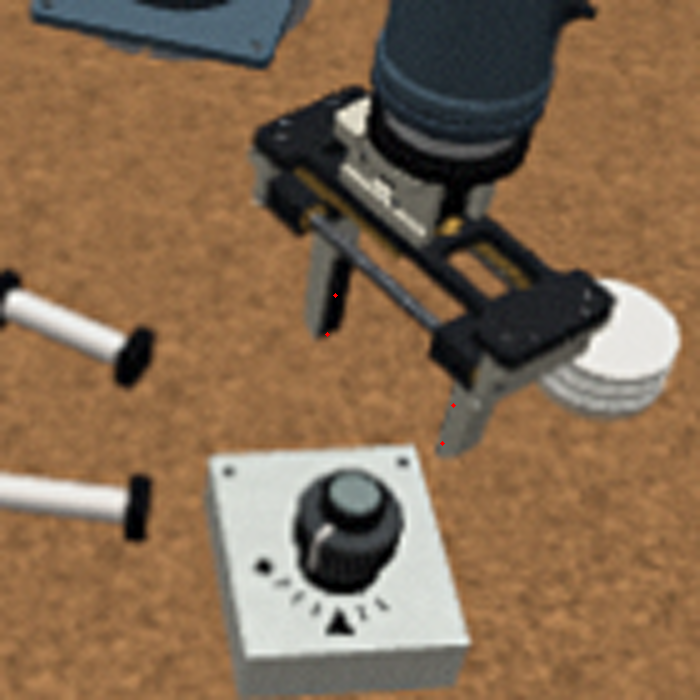

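Request:
step_arm:
  increments: [0,40,0,0,0,0,0,80,0,0,0,0,0,110,0,0,0,0,0,125,0,0,0,0,0,138,0,0,0,0,0,138,0,0,0,0,0,138,0,0,0,0]

```text
t: 2.6
tool_pos: [0.6056, 0.2582, 0.0638]
eef_rot: [-1.455, -0.704, 0.701]
wrist_force: [0.1, -0.0, 0.8]
opening: 0.093
```

```bash
python3 go.py .6045 .257 .062 .9
python3 - <<'E'
from h import *
s=snap("scene",2);crop(s,280,180,380,265,8,"g2")
E
```

```text
t 2.6 tcp [0.6056 0.2582 0.0638] yaw 0.9 open 0.093 F [ 0.1 -0.   0.8] q6 -0.67
shift mm [-1.6  1.8  0.1] rv [0.001 0.    0.002]
```

View pics/g2.png

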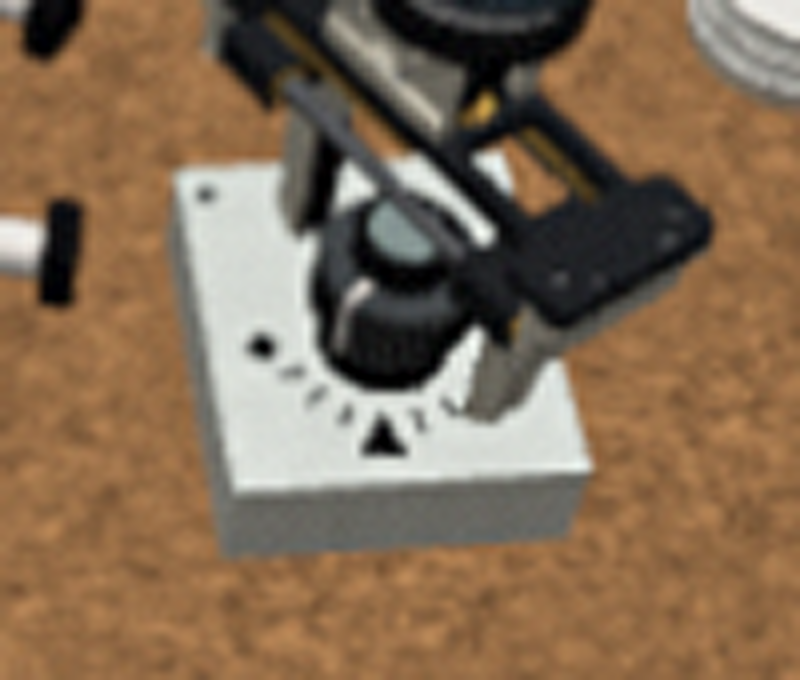

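Fingers straddle the ring (ring at ~(390,300) in the crop), roughly symmetric. Close gently and read the forces.

Request:
step_arm:
  increments: [-1,1,0,0,0,0,-1,1,0,0,0,0,-1,1,0,0,0,0,-1,1,0,0,0,0,-1,1,0,0,0,0,-1,1,0,0,0,0]
  claw: 0
  squeeze: 20

```text
t: 3.25
tool_pos: [0.6034, 0.2563, 0.0618]
eef_rot: [-1.455, -0.701, 0.704]
wrist_force: [-3.1, -3.9, 4.8]
opening: 0.0596
```

```bash
python3 go.py .6045 .257 .062 .9
```

```text
t 3.25 tcp [0.6034 0.2563 0.0618] yaw 0.9 open 0.0596 F [-3.1 -3.9  4.8] q6 -0.67
shift mm [ 1.2 -0.2 -0.4] rv [-0.     0.    -0.002]
```

Request:
step_arm:
  increments: [-1,0,0,0,0.1,0,-1,0,0,0,0.2,0,-1,0,0,0,0.3,0,-1,0,0,0,0.4,0,-1,0,0,0,0.5,0,-1,0,0,0,0.6,0,-1,0,0,0,0.7,0,-1,0,0,0,0.78,0,-1,0,0,0,0.82,0,-1,0,0,0,0.82,0,-1,0,0,0,0.82,0,-1,0,0,0,0.82,0]
  squeeze: 30

```text
t: 4.45
tool_pos: [0.6043, 0.257, 0.0619]
eef_rot: [-1.569, -0.065, 0.062]
wrist_force: [2.1, 3.3, -1.1]
opening: 0.0594
```

```bash
python3 go.py .6045 .257 .062 .2;  python3 - <<'E'
from h import *
print(tcp()[2]["torque"])
s=snap("scene",3);crop(s,280,180,380,265,8,"g3")
E
```

```text
t 4.45 tcp [0.6043 0.257  0.0619] yaw 0.081 open 0.0594 F [ 2.1  3.3 -1.1] q6 0.15
shift mm [ 0.2 -0.1 -0. ] rv [-0.001 -0.119  0.002]
[ 0.42307461 -0.4759004   0.56037745]
```

View pics/g3.png

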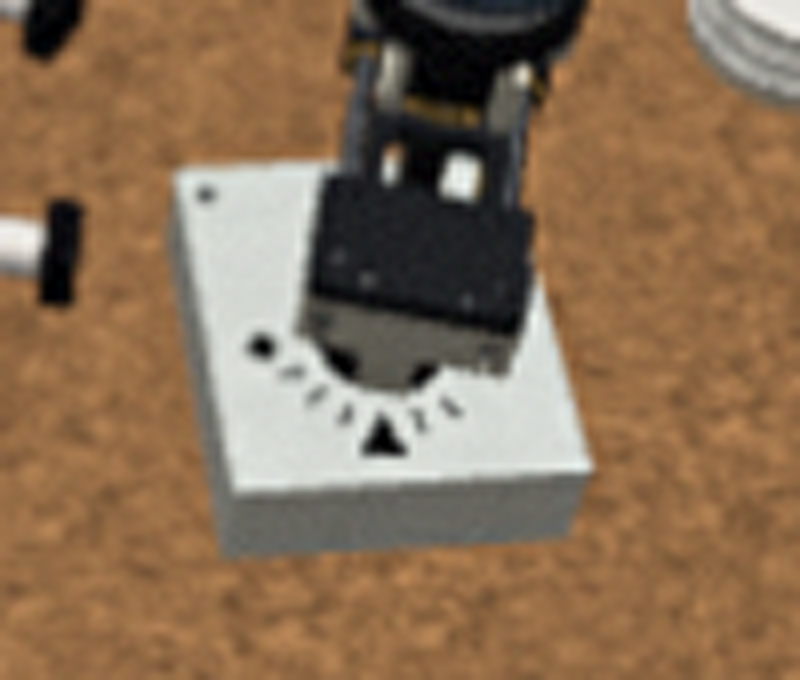

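Request:
step_arm:
  increments: [0,0,0,0,0,0,0,0,0,0,0,0,0,0,0,0,0,0,0,0,0,0,0,0,0,0,0,0,0,0,0,-40,0,0,0,0,0,-80,0,0,0,0,0,-120,0,0,0,0,0,-160,0,0,0,0,0,-160,-40,0,0,0,0,-160,-80,0,0,0,0,-160,-80,0,0,0]
  claw: 1

```text
t: 5.7
tool_pos: [0.6104, 0.1722, 0.2221]
eef_rot: [-1.572, -0.06, 0.059]
wrist_force: [0.4, -0.6, 0.2]
opening: 0.0928
```

```bash
python3 go.py .6045 .257 .062 .2;  python3 - <<'E'
from h import *
s=snap("scene",4);crop(s,280,180,380,265,8,"g4")
E
```

```text
t 5.7 tcp [0.6104 0.1722 0.2221] yaw 0.076 open 0.0928 F [ 0.4 -0.6  0.2] q6 0.03
shift mm [  0.5 159.9  85.4] rv [ 0.002 -0.124  0.   ]
```

View pics/g4.png

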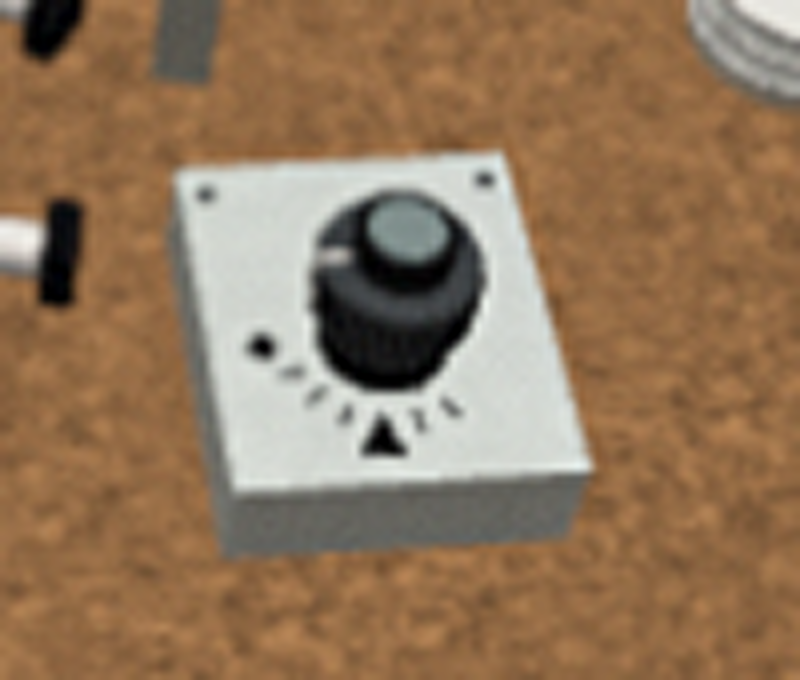

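```bash
python3 go.py .4391 -.1276 .1 .136
```

```text
t 5.75 tcp [0.6101 0.1744 0.2219] yaw 0.076 open 0.0925 F [-0.5  0.3 -0.1] q6 0.03
shift mm [-193.5  122.  -288. ] rv [ 0.   -0.06  0.  ]
```

Request:
step_arm:
  increments: [-193,122,-288,0,-0.06,0,-193,122,-288,0,-0.06,0,-193,122,-288,0,-0.06,0,-193,122,-288,0,-0.06,0,-193,122,-288,0,-0.06,0,-193,122,-288,0,-0.06,0,-193,122,-288,0,-0.06,0,-193,122,-288,0,-0.06,0,-193,122,-288,0,-0.06,0,-193,122,-288,0,-0.06,0,-193,122,-288,0,-0.06,0,-193,122,-288,0,-0.06,0]
  claw: 0.6

```text
t: 6.95
tool_pos: [0.4414, -0.1249, 0.1001]
eef_rot: [-1.568, -0.112, 0.111]
wrist_force: [0.8, 0.4, 0.1]
opening: 0.0557
```

```bash
python3 go.py .4391 -.1276 .004 .136
python3 - <<'E'
from h import *
s=snap("scene",5);crop(s,120,120,320,270,4,"g5")
E
python3 go.py .4391 -.1276 .004 .136
```

```text
t 6.95 tcp [ 0.4414 -0.1249  0.1001] yaw 0.142 open 0.0557 F [0.8 0.4 0.1] q6 -0.66
shift mm [-2.8 96.1 -2.3] rv [0.    0.006 0.001]
t 7.0 tcp [ 0.4413 -0.125   0.1001] yaw 0.142 open 0.056 F [ 0.2 -0.1  0.5] q6 -0.66
shift mm [-2.6 96.1 -2.3] rv [0.    0.006 0.001]
```

View pics/g5.png

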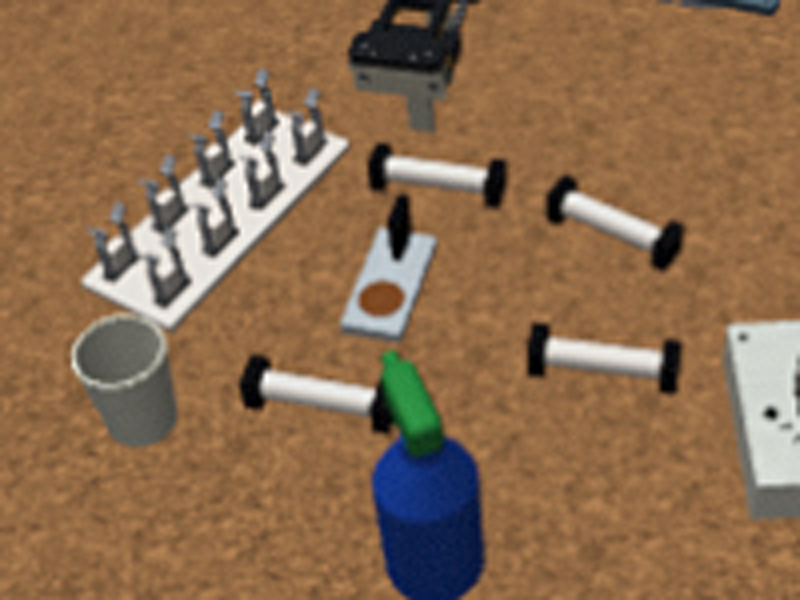

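Request:
step_arm:
  increments: [-3,30,-2,0,0,0,-3,60,-2,0,0,0,-3,82,-2,0,0,0,-3,92,-2,0,0,0,-3,96,-2,0,0,0,-3,96,-2,0,0,0,-3,96,-2,0,0,0]

```text
t: 7.7
tool_pos: [0.4386, -0.1286, 0.0045]
eef_rot: [-1.569, -0.111, 0.109]
wrist_force: [0.2, 0.6, 0.6]
opening: 0.0555
```

Request:
step_arm:
  increments: [0,0,0,0,0,0,0,0,0,0,0,0,0,0,0,0,0,0,0,0,0,0,0,0,0,0,0,0,0,0]
  claw: 0
  squeeze: 45

```text
t: 8.2
tool_pos: [0.4379, -0.1284, 0.0038]
eef_rot: [-1.568, -0.11, 0.109]
wrist_force: [-0.9, 0.0, 1.5]
opening: 0.0213
```

Request:
step_arm:
  increments: [0,-40,0,0,0,0,0,-80,0,0,0,0,0,-125,0,0,0,0,0,-130,0,0,0,0,0,-130,0,0,0,0]

```text
t: 8.7
tool_pos: [0.4385, -0.1287, 0.1348]
eef_rot: [-1.57, -0.112, 0.108]
wrist_force: [0.1, 0.9, -1.3]
opening: 0.0207
```

```bash
python3 go.py .4374 -.2770 .134 -.196
python3 - <<'E'
from h import *
s=snap("scene",6);crop(s,120,90,320,240,4,"g6")
E
```

```text
t 8.7 tcp [ 0.4385 -0.1287  0.1348] yaw 0.14 open 0.0207 F [ 0.1  0.9 -1.3] q6 -0.67
shift mm [ -21.8    1.  -146.7] rv [0.002 0.336 0.003]
```

View pics/g6.png

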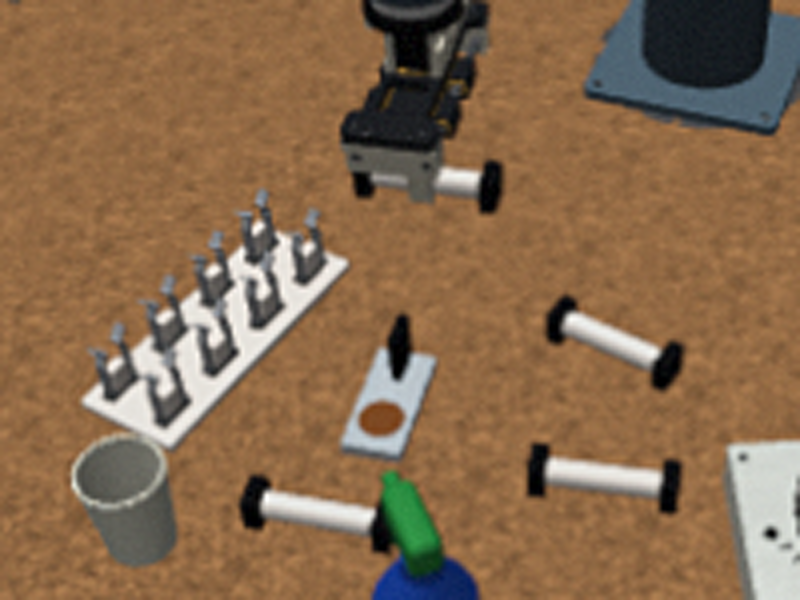

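```bash
cat > ov.py <<'E'
from h import *
rk=np.array([.533,-.296,1.3746])
def ovl(n,im,win,S,name,rk=rk):
    x0,y0,x1,y1=win; big=cv2.resize(im[y0:y1,x0:x1],None,fx=S,fy=S,interpolation=cv2.INTER_CUBIC)
    c,s=np.cos(rk[2]),np.sin(rk[2])
    for i in range(4):
        for sx in(-.033,-.023,.023,.033):
            pts=[]
            for (yy,zz) in((-.0975+.065*i,.010),(-.0975+.065*i,.072)):
                pts.append([rk[0]+c*sx-s*yy,rk[1]+s*sx+c*yy,zz])
            q=((proj(n,pts)-[x0,y0]+.5)*S-.5).round().astype(int)
            cv2.line(big,tuple(map(int,q[0])),tuple(map(int,q[1])),(0,0,255),1)
    cv2.imwrite(f"pics/{name}.png",big)
if __name__=="__main__":
    ovl("scene",cv2.imread("scene_raw6.png"),(135,130,225,205),8,"o1")
    ovl("top",cv2.imread("top_raw0.png"),(340,160,395,255),6,"o2")
E
python3 ov.py
```

```text
(no output)
```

View pics/o1.png

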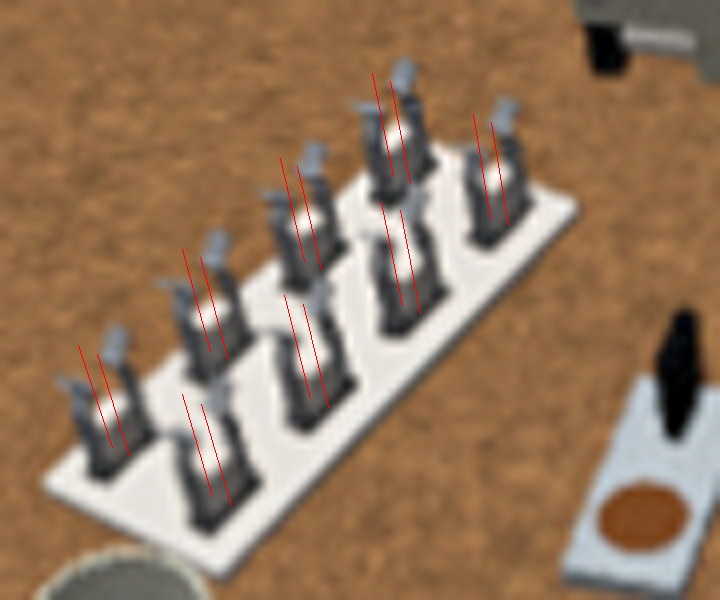

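View pics/o2.png

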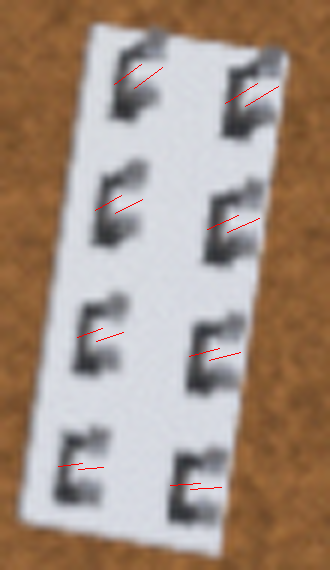

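Request:
step_arm:
  increments: [-22,1,-147,0,0.336,0,-22,1,-147,0,0.336,0,-22,1,-147,0,0.336,0,-22,1,-147,0,0.336,0,-22,1,-147,0,0.336,0,-22,1,-147,0,0.336,0,-22,1,-147,0,0.336,0]

```text
t: 9.45
tool_pos: [0.4361, -0.2751, 0.1318]
eef_rot: [-1.564, 0.154, -0.151]
wrist_force: [0.4, 0.2, -0.6]
opening: 0.0212
```

```bash
python3 go.py .4374 -.2770 .075 -.196
python3 - <<'E'
from h import *
s=snap("scene",7);crop(s,120,90,320,240,4,"g7")
E
python3 go.py .4374 -.2770 .075 -.196
```

```text
t 9.45 tcp [ 0.4361 -0.2751  0.1318] yaw -0.194 open 0.0212 F [ 0.4  0.2 -0.6] q6 -0.59
shift mm [ 1.8 56.8 -1.7] rv [-0.001  0.002 -0.002]
t 9.5 tcp [ 0.4364 -0.2753  0.1321] yaw -0.194 open 0.0208 F [-0.5  0.6 -1.1] q6 -0.59
shift mm [ 1.4 57.1 -1.5] rv [-0.001  0.002 -0.001]
```

View pics/g7.png

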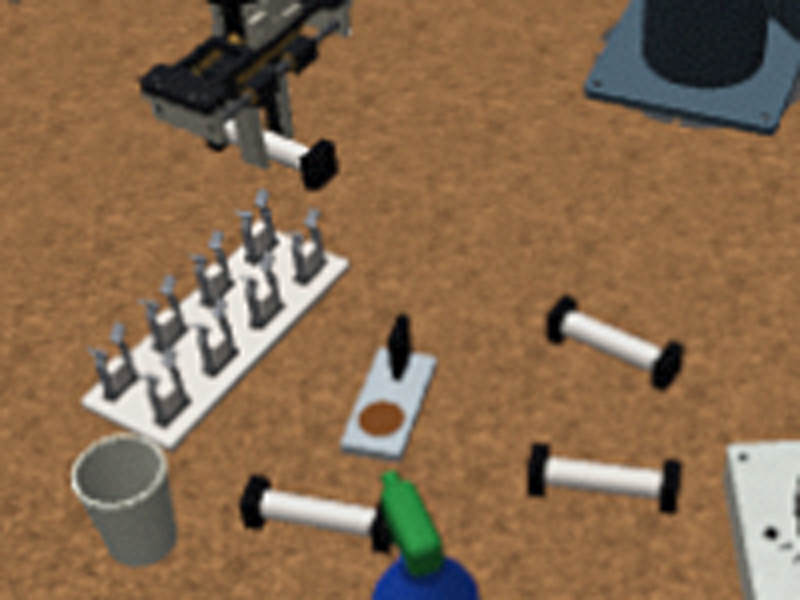

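Correct by (1.5, -1.5) and descend, watching the force: to z≈0.062 first (tube entering the flares).

Request:
step_arm:
  increments: [1.5,30,-1.5,0,0,0,1.5,55,-1.5,0,0,0,1.5,65,-1.5,0,0,0,1.5,70,-1.5,0,0,0,1.5,70,-1.5,0,0,0]

```text
t: 10.0
tool_pos: [0.4378, -0.2783, 0.0627]
eef_rot: [-1.565, 0.153, -0.153]
wrist_force: [0.6, -1.0, -0.4]
opening: 0.0208
```

```bash
python3 go.py .4374 -.2770 .037 -.196
```

```text
t 10.0 tcp [ 0.4378 -0.2783  0.0627] yaw -0.195 open 0.0208 F [ 0.6 -1.  -0.4] q6 -0.59
shift mm [-0.7 25.7  1.2] rv [-0.     0.001 -0.   ]
```

Request:
step_arm:
  increments: [-0.5,5,0,0,0,0,-0.5,10,0,0,0,0,-0.5,14,0,0,0,0,-0.5,18,0,0,0,0,-0.5,22,0,0,0,0,-0.5,25,0,0,0,0,-0.5,25,0,0,0,0]

```text
t: 10.7
tool_pos: [0.4373, -0.2785, 0.0378]
eef_rot: [-1.565, 0.154, -0.154]
wrist_force: [-1.3, 0.9, 1.9]
opening: 0.0205
```

```bash
python3 go.py .4374 -.2770 .037 -.196
```

```text
t 10.7 tcp [ 0.4373 -0.2785  0.0378] yaw -0.196 open 0.0205 F [-1.3  0.9  1.9] q6 -0.59
shift mm [-0.2  0.8  1.5] rv [-0. -0.  0.]
```

Request:
step_arm:
  increments: [0,0,0,0,0,0,0,0,0,0,0,0,0,0,0,0,0,0,0,-30,0,0,0,0,0,-70,0,0,0,0,0,-110,0,0,0,0,0,-120,50,0,0,0,0,-120,100,0,0,0,0,-120,120,0,0,0,0,-120,120,0,0,0]
  claw: 0.42

```text
t: 11.7
tool_pos: [0.4607, -0.1582, 0.1579]
eef_rot: [-1.565, 0.151, -0.151]
wrist_force: [0.3, 0.2, 0.2]
opening: 0.0393
```

```bash
python3 - <<'E'
from h import *
s=snap("scene",8);crop(s,120,100,320,250,4,"g8");crop(s,150,120,250,195,8,"g8b")
E
python3 go.py .4444 .038 .1 -.221
```

```text
t 11.75 tcp [ 0.4608 -0.1599  0.1579] yaw -0.193 open 0.0389 F [ 0.9 -0.2  0.1] q6 -0.37
shift mm [-54.1  57.8 191.1] rv [0.    0.028 0.   ]
```

View pics/g8b.png

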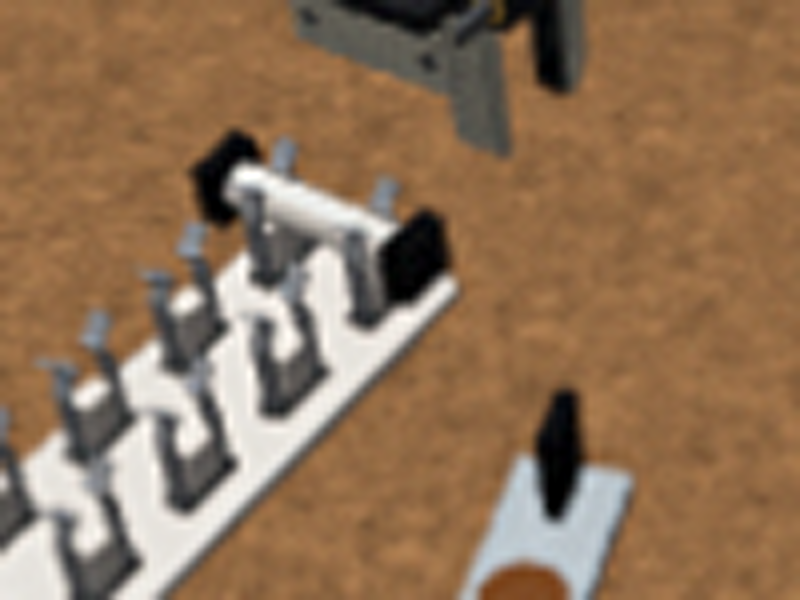

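View pics/g8.png

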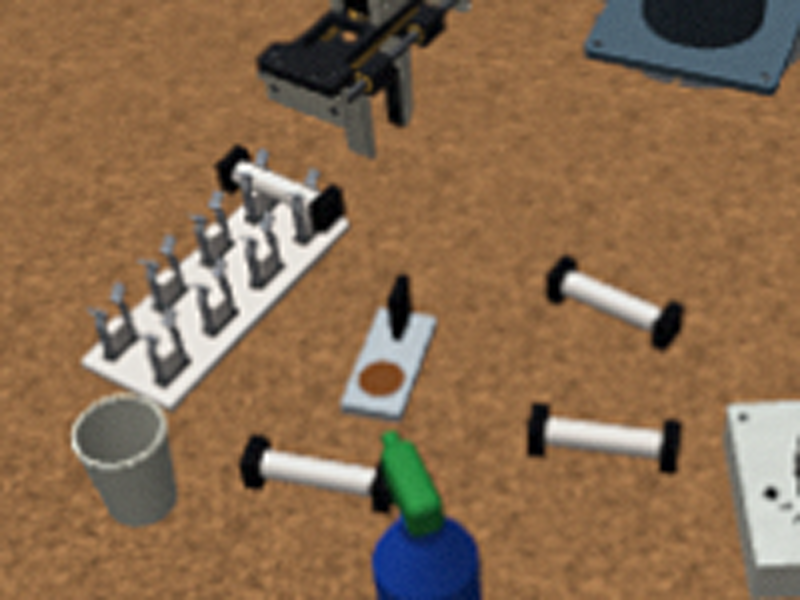

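Request:
step_arm:
  increments: [-54,58,191,0,0.028,0,-54,58,191,0,0.028,0,-54,58,191,0,0.028,0,-54,58,191,0,0.028,0,-54,58,191,0,0.028,0,-54,58,191,0,0.028,0,-54,58,191,0,0.028,0,-54,58,191,0,0.028,0]
  claw: 0.6

```text
t: 12.55
tool_pos: [0.4459, 0.0351, 0.1001]
eef_rot: [-1.564, 0.177, -0.179]
wrist_force: [-0.4, -0.4, 0.6]
opening: 0.0557
```

```bash
python3 go.py .4444 .038 .004 -.221
```

```text
t 12.55 tcp [0.4459 0.0351 0.1001] yaw -0.226 open 0.0557 F [-0.4 -0.4  0.6] q6 0.06
shift mm [-2.3 96.1  2.5] rv [ 0.    -0.005  0.002]
```

Request:
step_arm:
  increments: [-2,30,2,0,0,0,-2,60,2,0,0,0,-2,82,2,0,0,0,-2,92,2,0,0,0,-2,96,2,0,0,0,-2,96,2,0,0,0,-2,96,2,0,0,0]

```text
t: 13.25
tool_pos: [0.4443, 0.0389, 0.0045]
eef_rot: [-1.564, 0.175, -0.178]
wrist_force: [0.1, -0.2, 0.3]
opening: 0.0561
```

Request:
step_arm:
  increments: [0,0,0,0,0,0,0,0,0,0,0,0,0,0,0,0,0,0,0,0,0,0,0,0,0,0,0,0,0,0]
  claw: 0

```text
t: 13.75
tool_pos: [0.4435, 0.0394, 0.0038]
eef_rot: [-1.564, 0.175, -0.176]
wrist_force: [-0.2, 0.7, 1.5]
opening: 0.0212
```

Request:
step_arm:
  increments: [0,-40,0,0,0,0,0,-80,0,0,0,0,0,-125,0,0,0,0,0,-140,0,0,0,0,0,-140,0,0,0,0]

```text
t: 14.25
tool_pos: [0.4451, 0.0392, 0.1462]
eef_rot: [-1.564, 0.171, -0.18]
wrist_force: [0.2, -0.3, -0.3]
opening: 0.0207
```

```bash
python3 go.py .5011 -.2897 .145 -.196
python3 - <<'E'
from h import *
s=snap("scene",9);crop(s,120,100,320,250,4,"g9")
E
```

```text
t 14.25 tcp [0.4451 0.0392 0.1462] yaw -0.224 open 0.0207 F [ 0.2 -0.3 -0.3] q6 0.06
shift mm [ 127.6    1.8 -308.3] rv [-0.    -0.028  0.006]
```

View pics/g9.png

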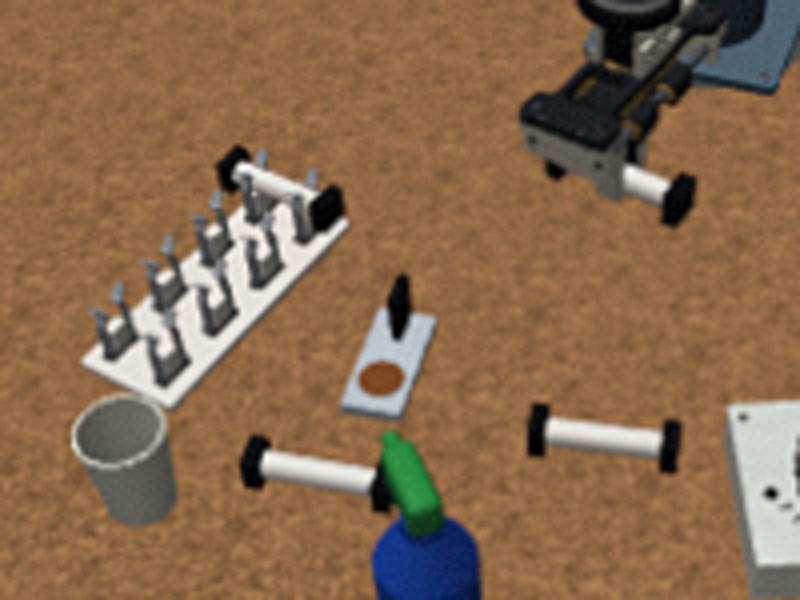

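Grasped tube C. Carry over place 3.

Request:
step_arm:
  increments: [128,2,-308,0,-0.028,0,128,2,-308,0,-0.028,0,128,2,-308,0,-0.028,0,128,2,-308,0,-0.028,0,128,2,-308,0,-0.028,0,128,2,-308,0,-0.028,0,128,2,-308,0,-0.028,0,128,2,-308,0,-0.028,0,128,2,-308,0,-0.028,0,128,2,-308,0,-0.028,0,128,2,-308,0,-0.028,0,128,2,-308,0,-0.028,0]

```text
t: 15.5
tool_pos: [0.4997, -0.288, 0.1417]
eef_rot: [-1.565, 0.153, -0.153]
wrist_force: [-0.5, -0.5, -0.6]
opening: 0.0211
```

```bash
python3 go.py .5011 -.2897 .062 -.196
```

```text
t 15.5 tcp [ 0.4997 -0.288   0.1417] yaw -0.194 open 0.0211 F [-0.5 -0.5 -0.6] q6 -0.52
shift mm [ 1.7 79.7 -1.4] rv [-0.     0.002 -0.   ]
```

Request:
step_arm:
  increments: [1.5,30,-1.5,0,0,0,1.5,60,-1.5,0,0,0,1.5,72,-1.5,0,0,0,1.5,80,-1.5,0,0,0,1.5,80,-1.5,0,0,0,1.5,80,-1.5,0,0,0]

```text
t: 16.1
tool_pos: [0.5015, -0.2915, 0.0627]
eef_rot: [-1.566, 0.153, -0.155]
wrist_force: [-0.2, -0.1, -1.1]
opening: 0.0208
```

```bash
python3 go.py .5011 -.2897 .037 -.196
```

```text
t 16.1 tcp [ 0.5015 -0.2915  0.0627] yaw -0.196 open 0.0208 F [-0.2 -0.1 -1.1] q6 -0.52
shift mm [-0.8 25.7  1.7] rv [0.001 0.    0.001]
```

Request:
step_arm:
  increments: [-0.5,5,1,0,0,0,-0.5,10,1,0,0,0,-0.5,14,1,0,0,0,-0.5,18,1,0,0,0,-0.5,22,1,0,0,0,-0.5,25,1,0,0,0,-0.5,25,1,0,0,0]

```text
t: 16.8
tool_pos: [0.5008, -0.2901, 0.0377]
eef_rot: [-1.566, 0.153, -0.154]
wrist_force: [-2.1, 2.0, 7.8]
opening: 0.0209
```

Request:
step_arm:
  increments: [0,0,0,0,0,0,0,0,0,0,0,0,0,0,0,0,0,0,0,-30,0,0,0,0,0,-70,0,0,0,0,0,-110,0,0,0,0,0,-120,50,0,0,0,0,-120,100,0,0,0,0,-120,150,0,0,0,0,-120,150,0,0,0]
  claw: 0.42

```text
t: 17.8
tool_pos: [0.53, -0.1372, 0.1567]
eef_rot: [-1.563, 0.15, -0.149]
wrist_force: [0.9, 0.8, 0.0]
opening: 0.039
```

```bash
python3 - <<'E'
from h import *
s=snap("scene",10);crop(s,120,100,320,250,4,"g10")
E
python3 go.py .5893 .0752 .1 .171
```

```text
t 17.85 tcp [ 0.5299 -0.1398  0.1566] yaw -0.191 open 0.0393 F [0.5 0.  0.4] q6 -0.27
shift mm [ 17.5  56.7 222.4] rv [-0.001 -0.362 -0.   ]
```

View pics/g10.png

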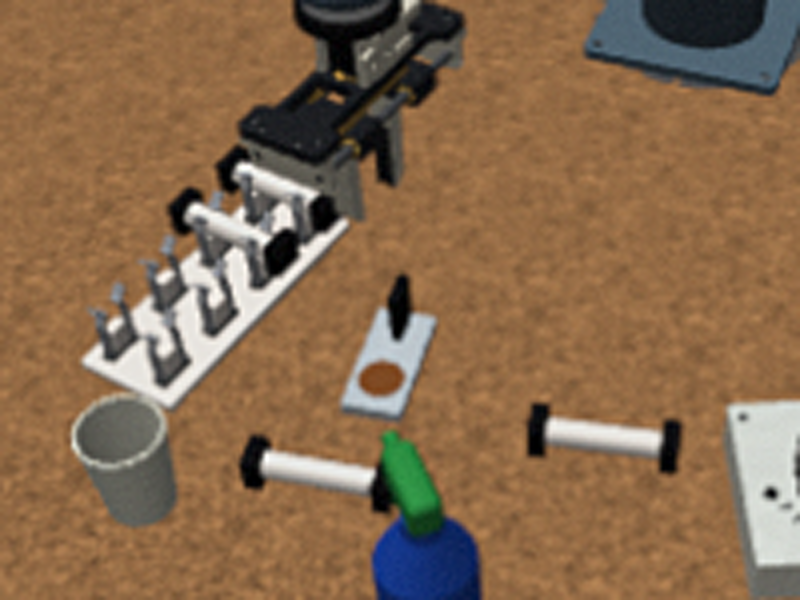

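Request:
step_arm:
  increments: [17,57,222,0,-0.36,0,17,57,222,0,-0.36,0,17,57,222,0,-0.36,0,17,57,222,0,-0.36,0,17,57,222,0,-0.36,0,17,57,222,0,-0.36,0,17,57,222,0,-0.36,0,17,57,222,0,-0.36,0]
  claw: 0.6

```text
t: 18.65
tool_pos: [0.5899, 0.0696, 0.0998]
eef_rot: [-1.568, -0.128, 0.128]
wrist_force: [0.1, 0.8, -0.1]
opening: 0.0558
```

```bash
python3 go.py .5893 .0752 .004 .171
python3 - <<'E'
from h import *
s=snap("scene",11);crop(s,140,110,240,205,7,"g11")
E
```

```text
t 18.65 tcp [0.5899 0.0696 0.0998] yaw 0.162 open 0.0558 F [ 0.1  0.8 -0.1] q6 -0.23
shift mm [ 0.3 95.8  5.7] rv [ 0.001 -0.009 -0.   ]
```

View pics/g11.png

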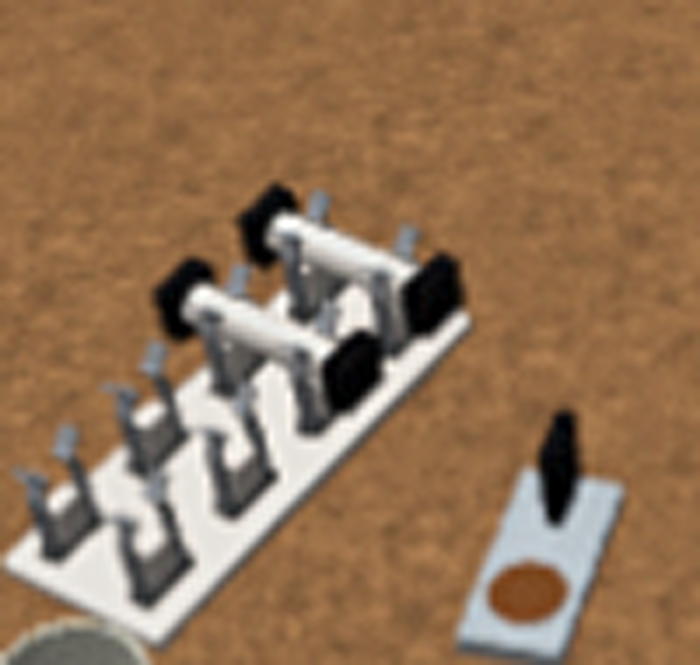

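Request:
step_arm:
  increments: [0,30,4,0,-0.005,0,0,60,4,0,-0.005,0,0,82,4,0,-0.005,0,0,92,4,0,-0.005,0,0,96,4,0,-0.005,0,0,96,4,0,-0.005,0,0,96,4,0,-0.005,0]

```text
t: 19.4
tool_pos: [0.5901, 0.0751, 0.0049]
eef_rot: [-1.567, -0.134, 0.131]
wrist_force: [-0.6, 1.3, 0.6]
opening: 0.056
```

Request:
step_arm:
  increments: [0,0,0,0,0,0,0,0,0,0,0,0,0,0,0,0,0,0,0,0,0,0,0,0,0,0,0,0,0,0]
  claw: 0

```text
t: 19.9
tool_pos: [0.5891, 0.0756, 0.0038]
eef_rot: [-1.567, -0.133, 0.133]
wrist_force: [0.3, 0.3, -0.4]
opening: 0.0213
```

Request:
step_arm:
  increments: [0,-40,0,0,0,0,0,-80,0,0,0,0,0,-125,0,0,0,0,0,-140,0,0,0,0,0,-140,0,0,0,0]

```text
t: 20.4
tool_pos: [0.591, 0.0754, 0.1469]
eef_rot: [-1.568, -0.138, 0.128]
wrist_force: [0.3, -0.3, -1.4]
opening: 0.0207
```

```bash
python3 go.py .5649 -.3023 .15 -.196
python3 - <<'E'
from h import *
s=snap("scene",12);crop(s,120,100,320,250,4,"g12")
E
```

```text
t 20.4 tcp [0.591  0.0754 0.1469] yaw 0.169 open 0.0207 F [ 0.3 -0.3 -1.4] q6 -0.23
shift mm [ -89.3   -3.1 -368. ] rv [0.    0.365 0.006]
```

View pics/g12.png

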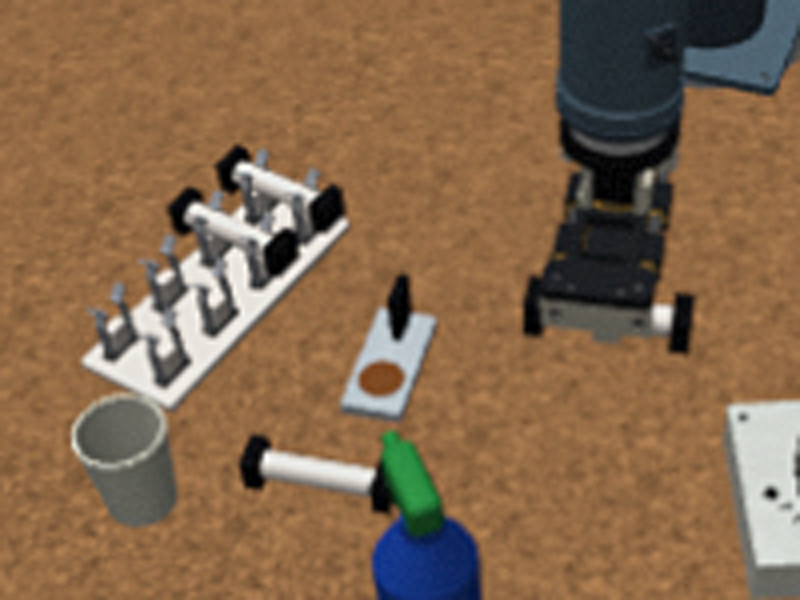

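Request:
step_arm:
  increments: [-89,-3,-368,0,0.365,0,-89,-3,-368,0,0.365,0,-89,-3,-368,0,0.365,0,-89,-3,-368,0,0.365,0,-89,-3,-368,0,0.365,0,-89,-3,-368,0,0.365,0,-89,-3,-368,0,0.365,0,-89,-3,-368,0,0.365,0,-89,-3,-368,0,0.365,0,-89,-3,-368,0,0.365,0,-89,-3,-368,0,0.365,0,-89,-3,-368,0,0.365,0,-89,-3,-368,0,0.365,0]

```text
t: 21.75
tool_pos: [0.5635, -0.3008, 0.1466]
eef_rot: [-1.565, 0.153, -0.152]
wrist_force: [-0.4, 1.0, -0.3]
opening: 0.0211
```

```bash
python3 go.py .5649 -.3023 .062 -.196
```

```text
t 21.75 tcp [ 0.5635 -0.3008  0.1466] yaw -0.194 open 0.0211 F [-0.4  1.  -0.3] q6 -0.47
shift mm [ 1.7 84.6 -1.2] rv [-0.     0.002 -0.   ]
```

Request:
step_arm:
  increments: [1,30,0,0,0,0,1,60,0,0,0,0,1,76,0,0,0,0,1,84,0,0,0,0,1,84,0,0,0,0,1,84,0,0,0,0]

```text
t: 22.35
tool_pos: [0.5649, -0.3026, 0.0637]
eef_rot: [-1.566, 0.152, -0.155]
wrist_force: [0.5, -0.2, -0.5]
opening: 0.0207
```

```bash
python3 go.py .5649 -.3023 .037 -.196
```

```text
t 22.35 tcp [ 0.5649 -0.3026  0.0637] yaw -0.195 open 0.0207 F [ 0.5 -0.2 -0.5] q6 -0.47
shift mm [-0.  26.7  0.3] rv [0.001 0.001 0.001]
```

Request:
step_arm:
  increments: [0,5,0,0,0,0,0,10,0,0,0,0,0,15,0,0,0,0,0,19,0,0,0,0,0,23,0,0,0,0,0,27,0,0,0,0,0,27,0,0,0,0]

```text
t: 23.05
tool_pos: [0.5645, -0.3026, 0.0376]
eef_rot: [-1.566, 0.153, -0.155]
wrist_force: [-2.6, 2.5, 12.4]
opening: 0.021
```

Request:
step_arm:
  increments: [0,0,0,0,0,0,0,0,0,0,0,0,0,0,0,0,0,0,0,-30,0,0,0,0,0,-70,0,0,0,0,0,-110,0,0,0,0,0,-120,50,0,0,0,0,-120,100,0,0,0,0,-120,150,0,0,0,0,-120,150,0,0,0,0,-120,150,0,0,0]
  claw: 0.42

```text
t: 24.15
tool_pos: [0.5935, -0.1541, 0.1554]
eef_rot: [-1.566, 0.152, -0.151]
wrist_force: [-0.2, 0.8, 0.3]
opening: 0.0391
```

```bash
python3 - <<'E'
from h import *
s=snap("scene",13);crop(s,120,100,320,250,4,"g13")
E
python3 go.py .6944 -.1227 .1 .112
```

```text
t 24.2 tcp [ 0.5934 -0.1554  0.1553] yaw -0.195 open 0.0395 F [-0.6  0.  -0. ] q6 -0.24
shift mm [92.8 55.3 51.7] rv [ 0.001 -0.307 -0.   ]
```

View pics/g13.png

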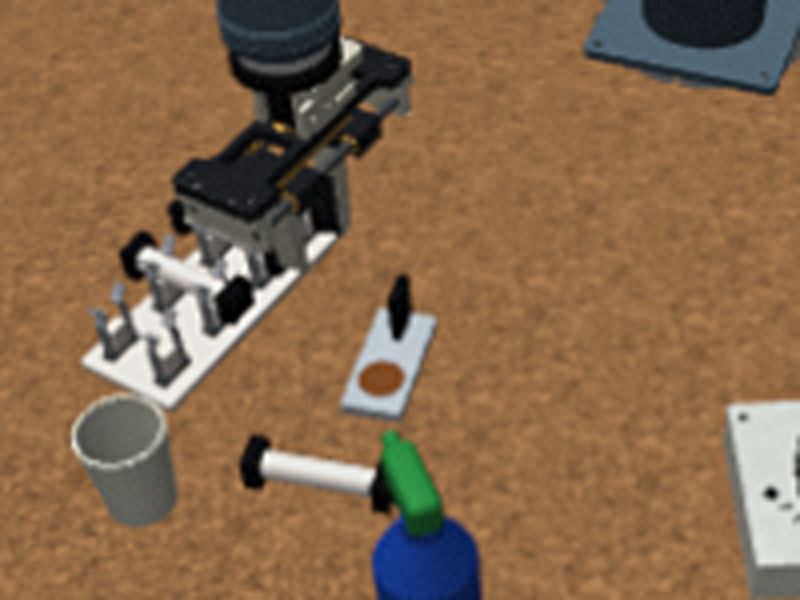

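Request:
step_arm:
  increments: [93,55,52,0,-0.307,0,93,55,52,0,-0.307,0,93,55,52,0,-0.307,0,93,55,52,0,-0.307,0,93,55,52,0,-0.307,0,93,55,52,0,-0.307,0,93,55,52,0,-0.307,0]
  claw: 0.6

```text
t: 24.9
tool_pos: [0.6943, -0.1238, 0.102]
eef_rot: [-1.57, -0.087, 0.085]
wrist_force: [0.7, 0.6, -0.0]
opening: 0.0558
```

```bash
python3 - <<'E'
from h import *
s=snap("scene",14);crop(s,140,100,240,205,6,"g14");crop(s,150,170,270,250,6,"g14b")
E
python3 go.py .6944 -.1227 .004 .112
```

```text
t 24.95 tcp [ 0.6944 -0.1235  0.102 ] yaw 0.11 open 0.056 F [0.4 0.3 0.8] q6 -0.44
shift mm [-0.  98.   0.9] rv [ 0.001 -0.002  0.001]
```

View pics/g14.png

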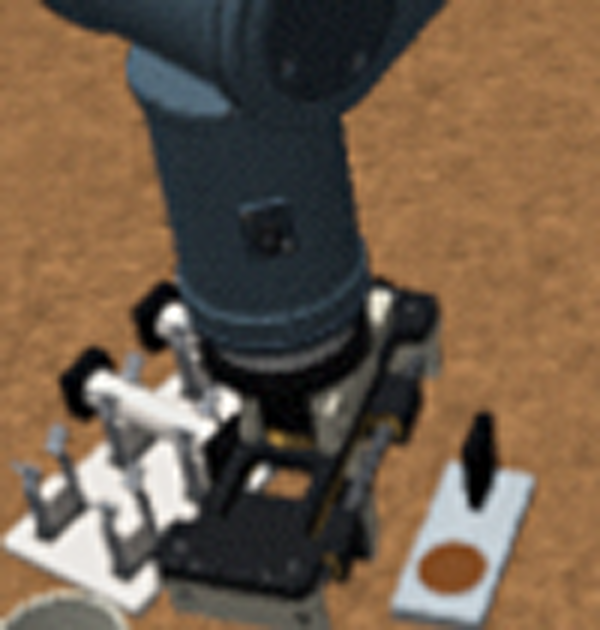

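View pics/g14b.png

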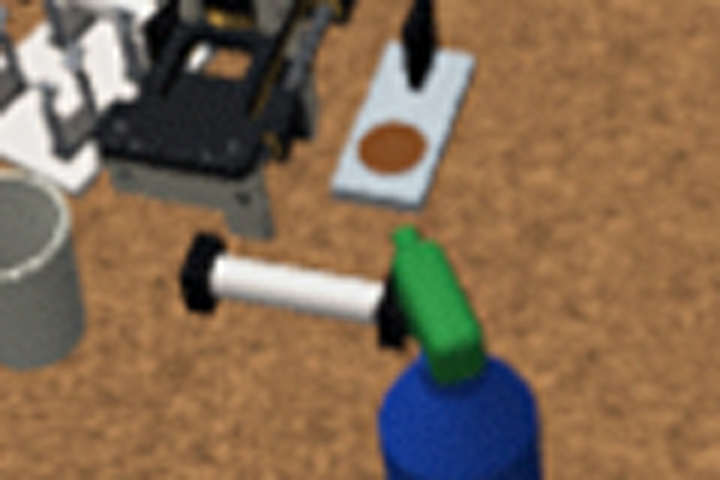

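Run:
```python
from h import *
for c in((410,183),(383,155),(391,177),(372,178),(410,178)):
  for z in(.187,.15): print(c,z,w("top",[np.array(c)/1.5],z)[0].round(3))
print(w("scene",[[150+405/6,170+232/6]],.17))
```

```text
(410, 183) 0.187 [ 0.754 -0.024  0.187]
(410, 183) 0.15 [ 0.765 -0.025  0.15 ]
(383, 155) 0.187 [0.807 0.023 0.187]
(383, 155) 0.15 [0.819 0.024 0.15 ]
(391, 177) 0.187 [0.766 0.01  0.187]
(391, 177) 0.15 [0.777 0.01  0.15 ]
(372, 178) 0.187 [0.766 0.044 0.187]
(372, 178) 0.15 [0.776 0.045 0.15 ]
(410, 178) 0.187 [ 0.764 -0.024  0.187]
(410, 178) 0.15 [ 0.774 -0.025  0.15 ]
[[ 0.75231771 -0.02270254  0.17      ]]
```

Request:
step_arm:
  increments: [0,30,0,0,0,0,0,60,0,0,0,0,0,82,0,0,0,0,0,92,0,0,0,0,0,97,0,0,0,0,0,97,0,0,0,0,0,97,0,0,0,0]

```text
t: 25.65
tool_pos: [0.6957, -0.1228, 0.0052]
eef_rot: [-1.57, -0.089, 0.085]
wrist_force: [-0.4, 0.2, -0.7]
opening: 0.0559
```

Request:
step_arm:
  increments: [0,0,0,0,0,0,0,0,0,0,0,0,0,0,0,0,0,0,0,0,0,0,0,0,0,0,0,0,0,0]
  claw: 0

```text
t: 26.15
tool_pos: [0.6948, -0.1224, 0.0038]
eef_rot: [-1.569, -0.087, 0.087]
wrist_force: [-0.1, 0.3, 0.5]
opening: 0.0213
```

Request:
step_arm:
  increments: [0,-40,0,0,0,0,0,-80,0,0,0,0,0,-125,0,0,0,0,0,-150,0,0,0,0,0,-150,0,0,0,0]

```text
t: 26.65
tool_pos: [0.6974, -0.1232, 0.1593]
eef_rot: [-1.573, -0.094, 0.08]
wrist_force: [0.5, -0.6, -0.3]
opening: 0.0206
```

```bash
python3 go.py .6286 -.3150 .15 -.196
python3 - <<'E'
from h import *
s=snap("scene",15);crop(s,120,100,320,250,4,"g15")
E
```

```text
t 26.65 tcp [ 0.6974 -0.1232  0.1593] yaw 0.111 open 0.0206 F [ 0.5 -0.6 -0.3] q6 -0.44
shift mm [ -89.7    9.3 -182.9] rv [0.003 0.307 0.009]
```

View pics/g15.png

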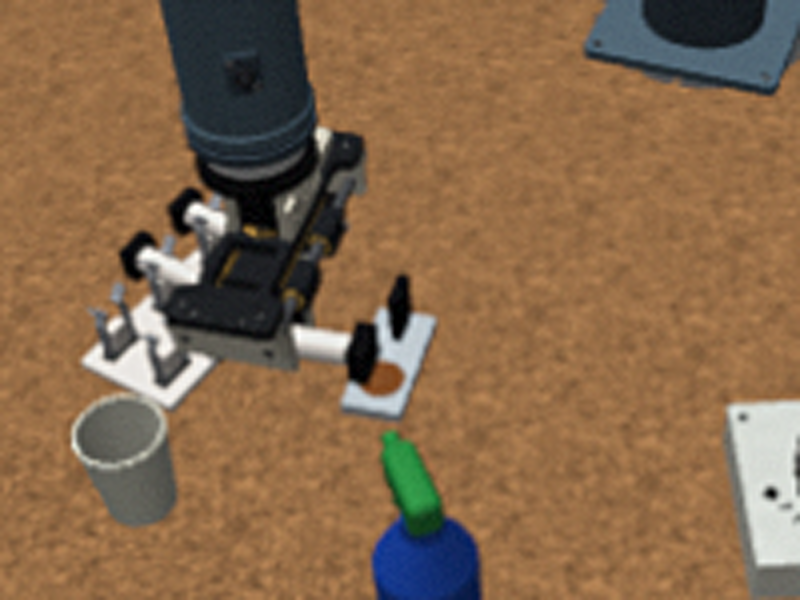

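Request:
step_arm:
  increments: [-90,5,-183,0,0.307,0,-90,5,-183,0,0.307,0,-90,5,-183,0,0.307,0,-90,5,-183,0,0.307,0,-90,5,-183,0,0.307,0,-90,5,-183,0,0.307,0,-90,5,-183,0,0.307,0,-90,5,-183,0,0.307,0,-90,5,-183,0,0.307,0]

```text
t: 27.6
tool_pos: [0.6262, -0.3125, 0.1484]
eef_rot: [-1.565, 0.152, -0.152]
wrist_force: [-0.4, 0.8, 0.1]
opening: 0.0212
```

```bash
python3 go.py .6286 -.3150 .062 -.196
```

```text
t 27.6 tcp [ 0.6262 -0.3125  0.1484] yaw -0.194 open 0.0212 F [-0.4  0.8  0.1] q6 -0.43
shift mm [ 2.9 86.4 -2. ] rv [-0.     0.002 -0.   ]
```

Request:
step_arm:
  increments: [1.5,30,-1,0,0,0,1.5,60,-1,0,0,0,1.5,76,-1,0,0,0,1.5,85,-1,0,0,0,1.5,85,-1,0,0,0,1.5,85,-1,0,0,0]

```text
t: 28.2
tool_pos: [0.6276, -0.3155, 0.0647]
eef_rot: [-1.566, 0.152, -0.154]
wrist_force: [0.0, -0.6, -0.0]
opening: 0.0209
```

```bash
python3 go.py .6286 -.3150 .037 -.196
```

```text
t 28.2 tcp [ 0.6276 -0.3155  0.0647] yaw -0.195 open 0.0209 F [ 0.  -0.6 -0. ] q6 -0.43
shift mm [ 0.8 27.7  0.7] rv [0.001 0.001 0.001]
```

Request:
step_arm:
  increments: [0.5,5,0,0,0,0,0.5,10,0,0,0,0,0.5,15,0,0,0,0,0.5,19,0,0,0,0,0.5,23,0,0,0,0,0.5,28,0,0,0,0,0.5,28,0,0,0,0]

```text
t: 28.9
tool_pos: [0.6279, -0.3159, 0.0375]
eef_rot: [-1.566, 0.153, -0.155]
wrist_force: [-1.8, 1.6, 9.4]
opening: 0.0207
```

Request:
step_arm:
  increments: [0,0,0,0,0,0,0,0,0,0,0,0,0,0,0,0,0,0,0,-30,0,0,0,0,0,-70,0,0,0,0,0,-110,0,0,0,0,0,-120,50,0,0,0,0,-120,100,0,0,0,0,-120,150,0,0,0,0,-120,200,0,0,0,0,-120,250,0,0,0,0,-120,300,0,0,0,0,-120,350,0,0,0,0,-120,350,0,0,0]
  claw: 0.42

```text
t: 30.3
tool_pos: [0.6955, 0.035, 0.1549]
eef_rot: [-1.563, 0.149, -0.148]
wrist_force: [-0.2, -1.0, 0.6]
opening: 0.0391
```

Run:
```python
from h import *
s=snap("scene",16);crop(s,120,100,320,250,4,"g16");crop(s,140,120,240,205,8,"g16b")
t=snap("top",16);crop(t,140,130,400,260,3,"t16");
```

```text
(no output)
```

View pics/g16.png

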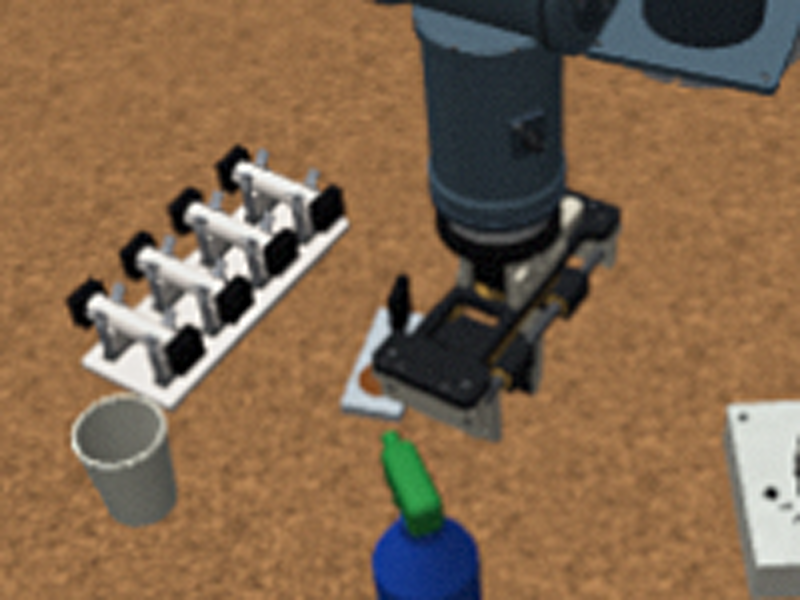

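View pics/g16b.png

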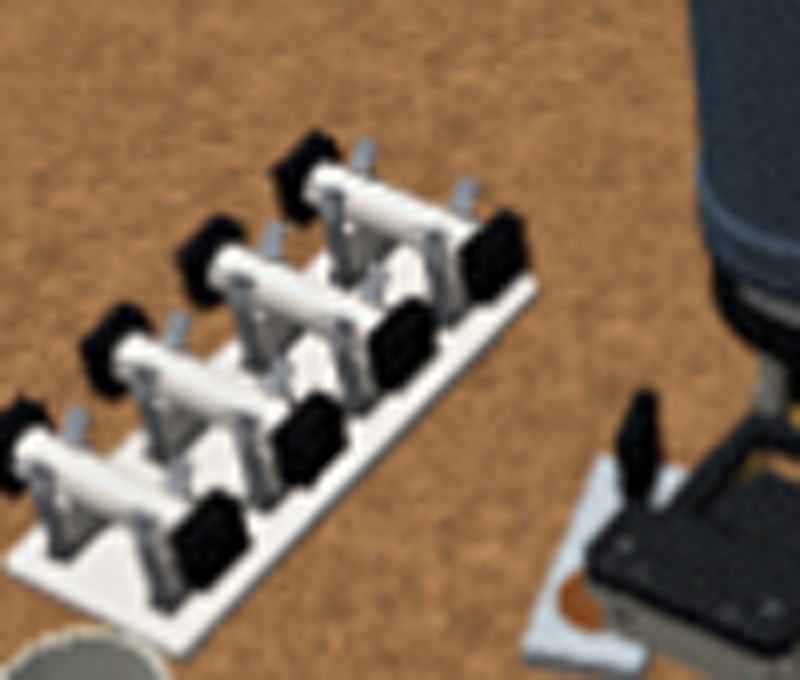

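View pics/t16.png

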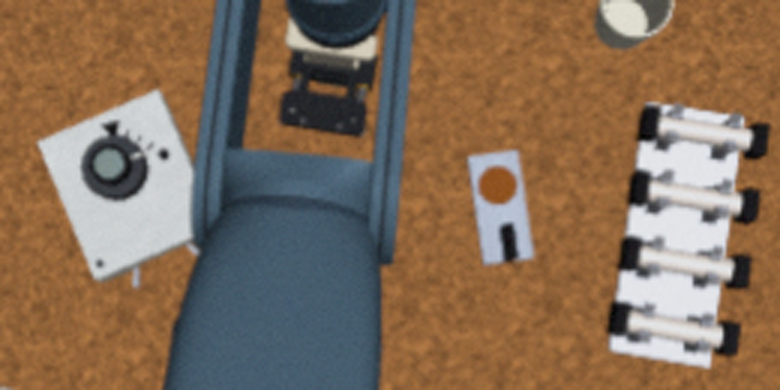

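```bash
cat > ovt.py <<'E'
from fit import *
import sys
k=sys.argv[1]
rk=np.array([.533,-.296,1.3746]);c,s=np.cos(rk[2]),np.sin(rk[2])
for n,win,S in(("scene",(135,120,225,205),8),("top",(335,155,400,250),6)):
    im=cv2.imread(f"{n}_raw{k}.png");x0,y0,x1,y1=win; big=cv2.resize(im[y0:y1,x0:x1],None,fx=S,fy=S,interpolation=cv2.INTER_CUBIC)
    off={"scene":np.array([.0007,.0015]),"top":np.array([-.0005,-.0013])}[n]
    for i in range(4):
        yy=-.0975+.065*i; q=[rk[0]-s*yy+off[0],rk[1]+c*yy+off[1],rk[2]]
        for P in M["tube"]:
            p=((proj(n,wpose(P,q,.034))-[x0,y0]+.5)*S-.5); h=cv2.convexHull(p.astype(np.float32)).astype(np.int32)
            cv2.polylines(big,[h],True,(0,0,255),1)
    cv2.imwrite(f"pics/ovt{k}{n}.png",big)
E
python3 ovt.py 16
```

```text
(no output)
```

View pics/ovt16scene.png

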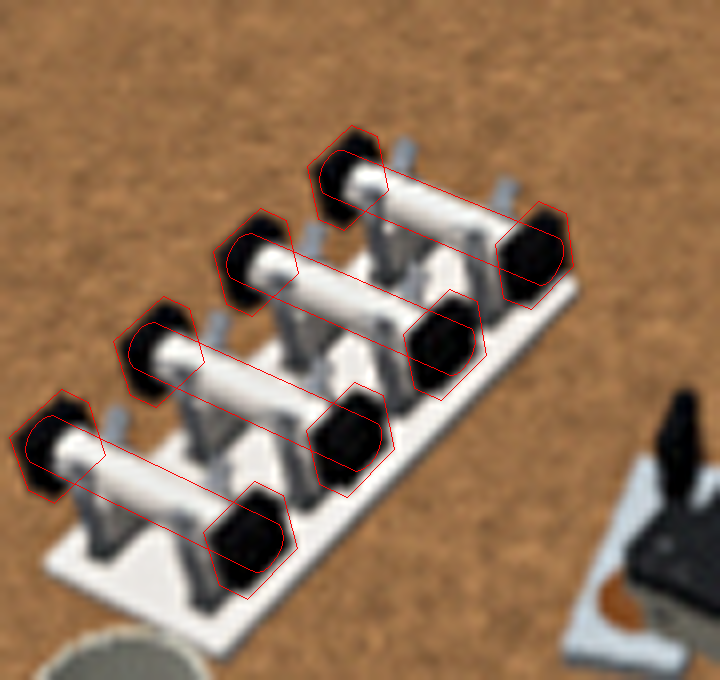

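View pics/ovt16top.png

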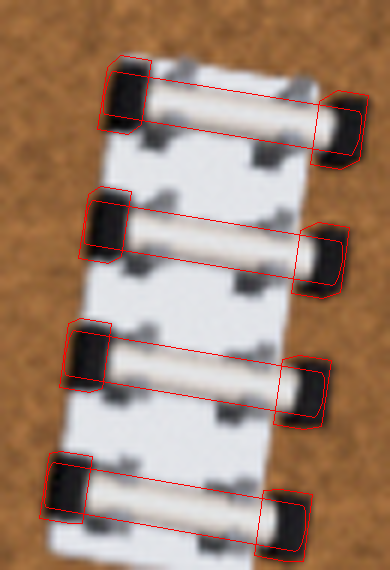

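```bash
cat > ff.py <<'E'
from fit import *
import fit as F, sys
def fill(m):
    b=(m>.5).astype(np.uint8); cs,_=cv2.findContours(b,cv2.RETR_EXTERNAL,cv2.CHAIN_APPROX_NONE)
    f=np.zeros_like(b); cv2.drawContours(f,cs,-1,1,-1); e=cv2.erode(f,np.ones((3,3),np.uint8)); return np.maximum(m,e)
om=F.mask; F.mask=lambda im: fill(om(im))
def ffit(k,q0,which):
    for n in which: q,e=F.fit("filter",np.array(q0),{n:cv2.imread(f"{n}_raw{k}.png")}); print(k,n,q.round(4),round(e,1))
if __name__=="__main__":
    ffit("0",[.5643,-.1208,.114],["top","scene"]); ffit("16",[.5643,-.1208,.114],["top"])
E
python3 ff.py
```

```text
0 top [ 0.5635 -0.1221  0.1075] 27.1
0 scene [ 0.5651 -0.1195  0.1154] 168.3
16 top [ 0.5635 -0.1221  0.1071] 27.7
```

```bash
python3 go.py .5264 -.1249 .12 -1.462
```

```text
t 30.4 tcp [0.6952 0.0293 0.1549] yaw -0.193 open 0.039 F [-0.1  0.2  0.2] q6 0.08
shift mm [-136.1   35.1 -183.7] rv [ 1.000e-03  1.269e+00 -1.000e-03]
```

Request:
step_arm:
  increments: [-136,35,-184,0,1.269,0,-136,35,-184,0,1.269,0,-136,35,-184,0,1.269,0,-136,35,-184,0,1.269,0,-136,35,-184,0,1.269,0,-136,35,-184,0,1.269,0,-136,35,-184,0,1.269,0,-136,35,-184,0,1.269,0,-136,35,-184,0,1.269,0,-136,35,-184,0,1.269,0,-136,35,-184,0,1.269,0,-136,35,-184,0,1.269,0,-136,35,-184,0,1.269,0]

```text
t: 31.7
tool_pos: [0.5261, -0.1266, 0.1206]
eef_rot: [-1.258, 1.131, -1.131]
wrist_force: [0.5, 0.1, 0.2]
opening: 0.0389
```

```bash
python3 go.py .5264 -.1249 .021 -1.462;python3 - <<'E'
from h import *
s=snap("scene",17);crop(s,170,110,270,200,7,"g17")
E
python3 go.py .5264 -.1249 .021 -1.462
```

```text
t 31.7 tcp [ 0.5261 -0.1266  0.1206] yaw -1.464 open 0.0389 F [0.5 0.1 0.2] q6 1.02
shift mm [-1.7 99.6  0.4] rv [ 0.    -0.002  0.   ]
t 31.75 tcp [ 0.5262 -0.1265  0.1206] yaw -1.465 open 0.0392 F [-0.5 -0.9  0.4] q6 1.02
shift mm [-1.6 99.6  0.4] rv [ 0.    -0.003 -0.   ]
```

View pics/g17.png

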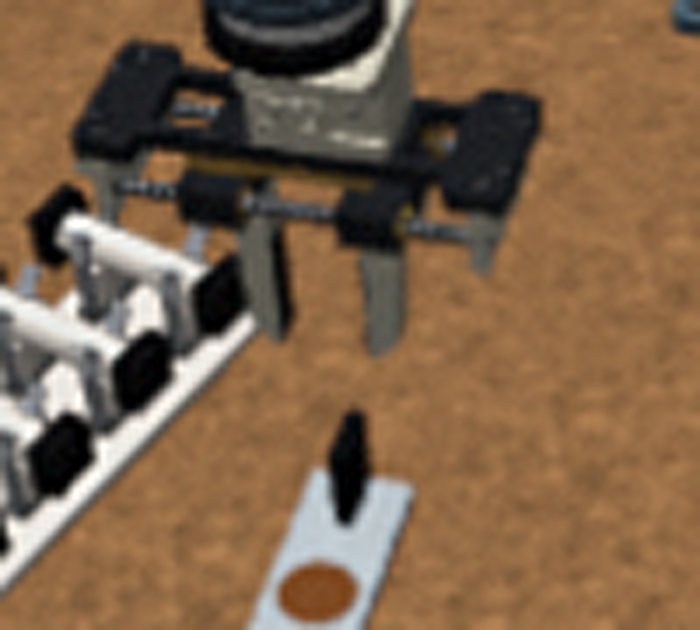

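Request:
step_arm:
  increments: [-1,30,0,0,0,0,-1,60,0,0,0,0,-1,85,0,0,0,0,-1,95,0,0,0,0,-1,99,0,0,0,0,-1,99,0,0,0,0]

```text
t: 32.35
tool_pos: [0.5265, -0.1254, 0.0219]
eef_rot: [-1.257, 1.131, -1.131]
wrist_force: [0.5, 0.0, 0.3]
opening: 0.0392
```

Request:
step_arm:
  increments: [0,0,0,0,0,0,0,0,0,0,0,0,0,0,0,0,0,0,0,0,0,0,0,0]
  claw: 0
  squeeze: 30

```text
t: 32.75
tool_pos: [0.5265, -0.1255, 0.0222]
eef_rot: [-1.257, 1.13, -1.132]
wrist_force: [-0.4, 0.5, 0.1]
opening: 0.0116
```

```bash
python3 go.py .5264 -.1249 .021 -1.462
```

```text
t 32.75 tcp [ 0.5265 -0.1255  0.0222] yaw -1.465 open 0.0116 F [-0.4  0.5  0.1] q6 1.02
shift mm [-0.6  1.2 -0. ] rv [-0.001 -0.003  0.001]
```

Request:
step_arm:
  increments: [0,0,0,0,0,0,0,-30,0,0,0,0,0,-60,0,0,0,0,0,-80,0,0,0,0,0,-80,0,0,0,0]

```text
t: 33.25
tool_pos: [0.528, -0.1262, 0.1044]
eef_rot: [-1.256, 1.126, -1.135]
wrist_force: [0.2, -0.7, -0.4]
opening: 0.01
```

```bash
python3 go.py .4058 .1745 .102 -1.18;python3 - <<'E'
from h import *
s=snap("scene",18);crop(s,170,110,270,200,7,"g18")
E
```

```text
t 33.25 tcp [ 0.528  -0.1262  0.1044] yaw -1.465 open 0.01 F [ 0.2 -0.7 -0.4] q6 1.02
shift mm [-311.9    1.   -89.8] rv [-0.004 -0.285  0.004]
```

View pics/g18.png

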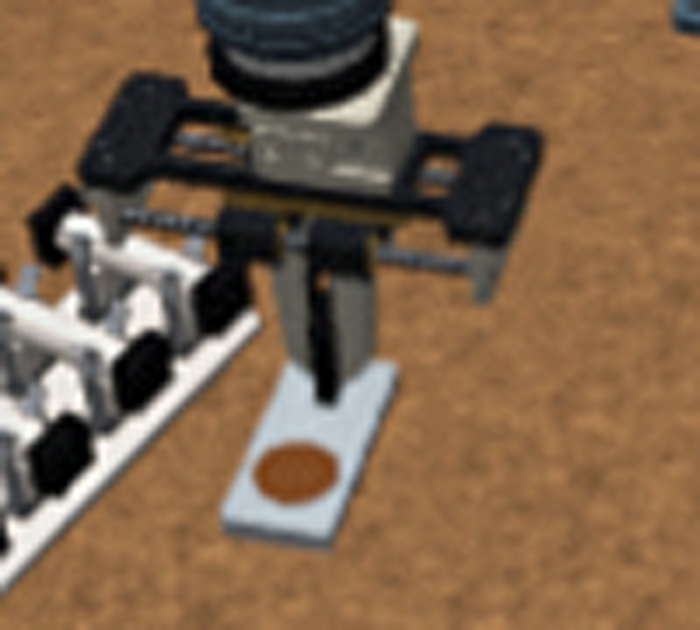

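Request:
step_arm:
  increments: [-312,1,-90,0,-0.285,0,-312,1,-90,0,-0.285,0,-312,1,-90,0,-0.285,0,-312,1,-90,0,-0.285,0,-312,1,-90,0,-0.285,0,-312,1,-90,0,-0.285,0,-312,1,-90,0,-0.285,0,-312,1,-90,0,-0.285,0,-312,1,-90,0,-0.285,0,-312,1,-90,0,-0.285,0,-312,1,-90,0,-0.285,0]

```text
t: 34.4
tool_pos: [0.4041, 0.1743, 0.1002]
eef_rot: [-1.369, 0.918, -0.918]
wrist_force: [0.4, 0.1, -1.6]
opening: 0.0098
```

```bash
python3 go.py .4058 .1745 .023 -1.18;python3 - <<'E'
from h import *
s=snap("scene",19);crop(s,240,130,360,230,6,"g19")
E
python3 go.py .4058 .1745 .023 -1.18
```

```text
t 34.4 tcp [0.4041 0.1743 0.1002] yaw -1.182 open 0.0098 F [ 0.4  0.1 -1.6] q6 1.33
shift mm [ 0.5 77.2  1.7] rv [ 0.001 -0.002  0.   ]
t 34.45 tcp [0.4041 0.1744 0.1004] yaw -1.182 open 0.0097 F [ 1.2 -0.  -1.3] q6 1.34
shift mm [ 0.5 77.4  1.6] rv [ 0.    -0.002  0.   ]
```

View pics/g19.png

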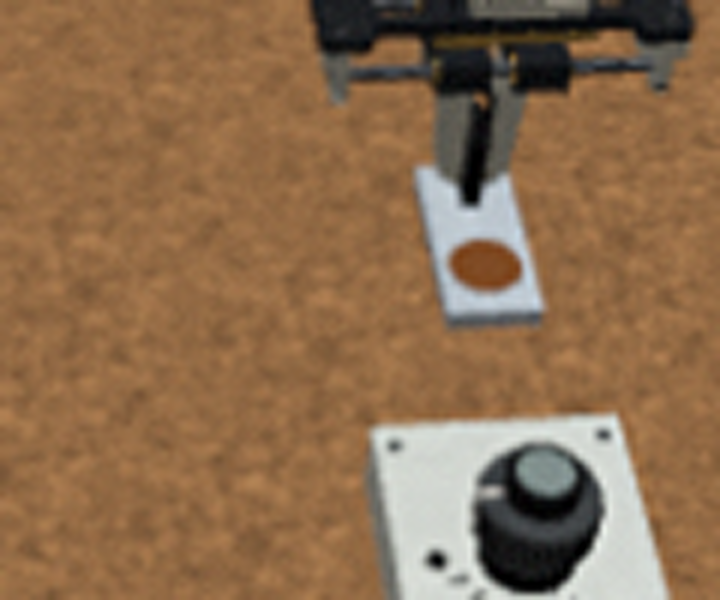

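Request:
step_arm:
  increments: [0,30,1,0,0,0,0,55,1,0,0,0,0,70,1,0,0,0,0,76,1,0,0,0,0,77,1,0,0,0,0,77,1,0,0,0]

```text
t: 35.05
tool_pos: [0.4053, 0.1755, 0.0241]
eef_rot: [-1.368, 0.917, -0.918]
wrist_force: [0.2, 0.1, -1.0]
opening: 0.0099
```

```bash
python3 - <<'E'
from h import *
s=snap("scene",20);crop(s,250,130,370,230,6,"g20")
t=snap("top",20);crop(t,140,150,260,250,6,"t20")
E
python3 go.py .4058 .1745 .0225 -1.18
```

```text
t 35.15 tcp [0.4055 0.1758 0.0245] yaw -1.18 open 0.01 F [ 0.  -1.2 -0.8] q6 1.34
shift mm [ 1.3  2.  -0.2] rv [-0.002 -0.     0.   ]
```

View pics/g20.png

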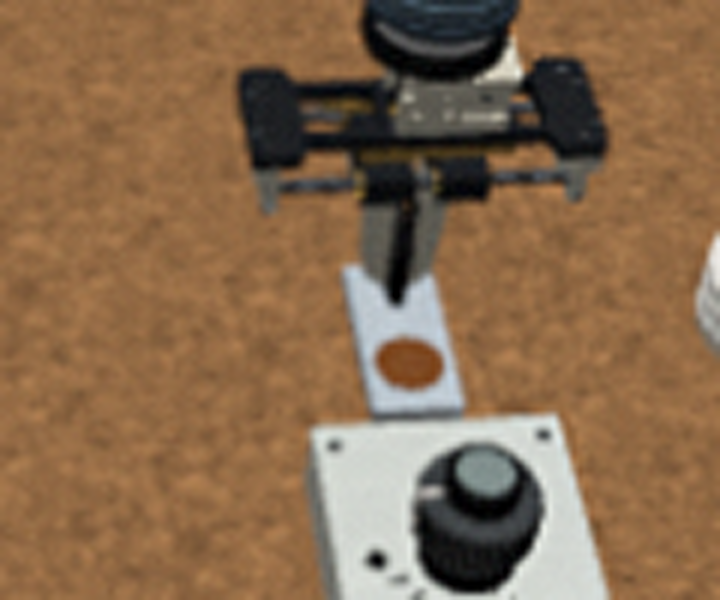

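View pics/t20.png

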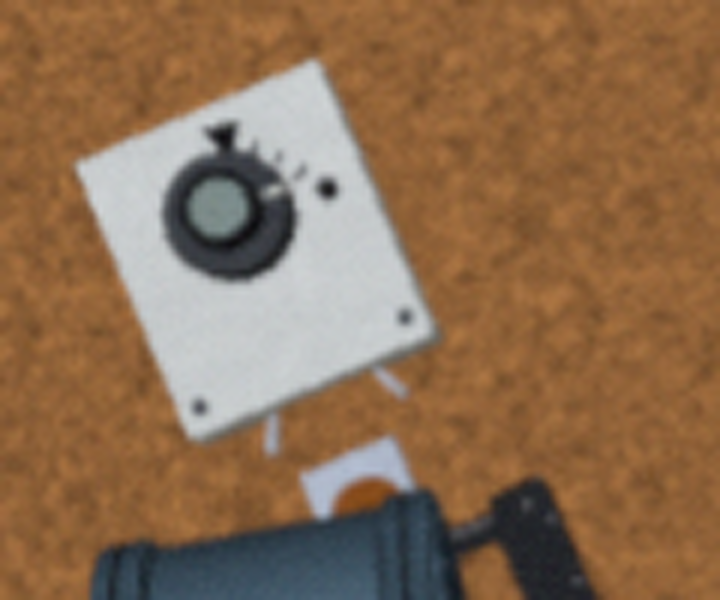

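```bash
python3 - <<'E'
from h import *
cr=lambda c:[(c[0]+.5)/6-.5+140,(c[1]+.5)/6-.5+150]
a=w("top",[cr((270,455)),cr((405,397)),cr((272,417)),cr((378,373))],.010)
b=w("top",[cr((300,475)),cr((392,437))],.0135)
# also lamp top corners
y=.391;u=np.array([np.cos(y),np.sin(y)]);v=np.array([-u[1],u[0]])
L0=np.array([.5929,.2506])  # lamp centre in top-camera terms
for P in a: d=P[:2]-L0;print("wing",(d@u*1000).round(1),(d@v*1000).round(1))
for P in b: d=P[:2]-L0;print("plate",(d@u*1000).round(1),(d@v*1000).round(1))
print(np.hypot(*(b[1]-b[0])[:2]))
E
sed -i 's/^    ffit.*/    pass/' ff.py
python3 - <<'E'
from fit import *
for k in("0","20"):
    im=cv2.imread(f"top_raw{k}.png"); print(fit("lamp",np.array([.5934,.2509,.391]),{"top":im}))
E
```

```text
wing -94.2 36.6
wing -94.9 -37.0
wing -76.9 28.3
wing -78.2 -29.3
plate -109.9 26.2
plate -111.2 -23.4
0.04964239468974389
(array([0.59349363, 0.25076026, 0.38946033]), np.float64(52.158611880535815))
(array([0.59343807, 0.25082095, 0.39088449]), np.float64(120.00080648917591))
```

Request:
step_arm:
  increments: [1.5,1.5,0,0,0,0,1.5,1.5,10,0,0,0,1.5,1.5,20,0,0,0,1.5,1.5,27,0,0,0,1.5,1.5,34,0,0,0,1.5,1.5,40,0,0,0,1.5,1.5,45,0,0,0,1.5,1.5,50,0,0,0,1.5,1.5,50,0,0,0]
  squeeze: 20

```text
t: 36.05
tool_pos: [0.4524, 0.1937, 0.0222]
eef_rot: [-1.368, 0.916, -0.917]
wrist_force: [0.3, -0.0, 0.5]
opening: 0.0096
```

```bash
python3 go.py .5047 .2153 .0225 -1.18
python3 - <<'E'
from h import *
s=snap("scene",21);crop(s,250,130,370,230,6,"g21")
print(tcp()[2]["torque"].round(2))
E
```

```text
t 36.05 tcp [0.4524 0.1937 0.0222] yaw -1.18 open 0.0096 F [ 0.3 -0.   0.5] q6 1.36
shift mm [-0.  -0.2 56.6] rv [-0.001  0.     0.   ]
[-0.02  0.12  0.01]
```

View pics/g21.png

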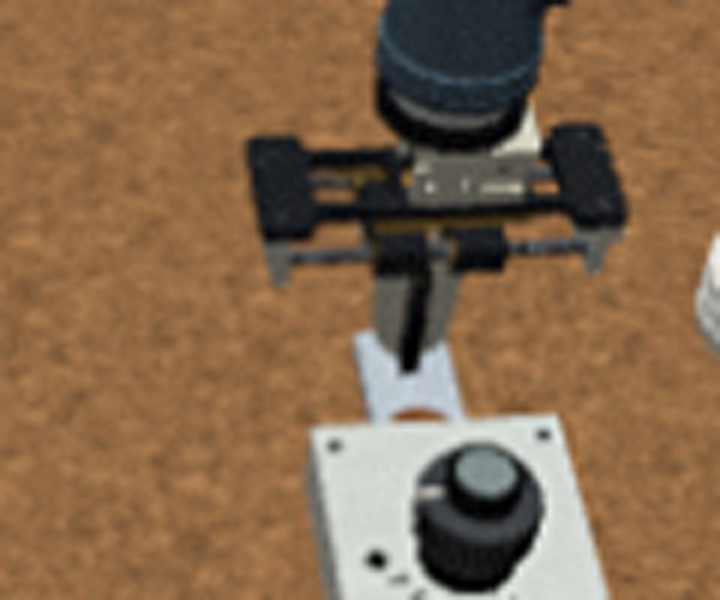

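Request:
step_arm:
  increments: [0,0,8,0,0,0,0,0,16,0,0,0,0,0,24,0,0,0,0,0,32,0,0,0,0,0,38,0,0,0,0,0,44,0,0,0,0,0,49,0,0,0,0,0,52,0,0,0,0,0,54,0,0,0,0,0,54,0,0,0]

```text
t: 37.1
tool_pos: [0.5017, 0.2142, 0.0221]
eef_rot: [-1.369, 0.916, -0.917]
wrist_force: [-0.5, -1.2, 2.1]
opening: 0.0099
```

```bash
python3 go.py .5047 .2153 .0225 -1.18
```

```text
t 37.1 tcp [0.5017 0.2142 0.0221] yaw -1.18 open 0.0099 F [-0.5 -1.2  2.1] q6 1.38
shift mm [ 0.1 -0.4  3.2] rv [-0.001 -0.     0.   ]
```

Sliding freely; press on to the back wall until force rises.

Request:
step_arm:
  increments: [0,0,1.5,0,0,0,0,0,3,0,0,0,0,0,4,0,0,0,0,0,4,0,0,0]

```text
t: 37.5
tool_pos: [0.5045, 0.2153, 0.0221]
eef_rot: [-1.37, 0.917, -0.916]
wrist_force: [-3.0, -2.5, 3.7]
opening: 0.0097
```

```bash
python3 go.py .5047 .2153 .0225 -1.18
```

```text
t 37.5 tcp [0.5045 0.2153 0.0221] yaw -1.18 open 0.0097 F [-3.  -2.5  3.7] q6 1.38
shift mm [ 0.1 -0.4  0.2] rv [ 0.001  0.    -0.   ]
```

Request:
step_arm:
  increments: [0,0,1,0,0,0,0,0,2,0,0,0,0,0,3,0,0,0,0,0,3,0,0,0]

```text
t: 37.9
tool_pos: [0.5045, 0.2154, 0.022]
eef_rot: [-1.375, 0.92, -0.914]
wrist_force: [-11.1, -6.6, 12.8]
opening: 0.0098
```

```bash
python3 go.py .5047 .2153 .0225 -1.18
```

```text
t 37.9 tcp [0.5045 0.2154 0.022 ] yaw -1.18 open 0.0098 F [-11.1  -6.6  12.8] q6 1.38
shift mm [ 0.1 -0.5  0.1] rv [ 0.007  0.    -0.   ]
```

Request:
step_arm:
  increments: [0,0,-3,0,0,0,0,0,-3,0,0,0]

```text
t: 38.1
tool_pos: [0.5045, 0.2153, 0.0221]
eef_rot: [-1.37, 0.917, -0.916]
wrist_force: [-4.4, -2.4, 3.9]
opening: 0.0102
```

Request:
step_arm:
  increments: [0,0,0,0,0,0,0,0,0,0,0,0,0,0,0,0,0,0,0,0,0,0,0,0,0,-30,0,0,0,0,0,-70,0,0,0,0,0,-110,0,0,0,0,0,-150,0,0,0,0,0,-180,-40,0,0,0,0,-180,-80,0,0,0,0,-180,-120,0,0,0,0,-180,-120,0,0,0]
  claw: 0.35

```text
t: 39.3
tool_pos: [0.3894, 0.1689, 0.2019]
eef_rot: [-1.371, 0.918, -0.915]
wrist_force: [2.0, -0.5, 0.0]
opening: 0.0328
```

```bash
python3 go.py .5047 .2153 .0225 -1.18;python3 - <<'E'
from h import *
s=snap("scene",22);crop(s,140,100,370,255,3,"g22");crop(s,280,130,380,230,6,"g22b")
t=snap("top",22);crop(t,140,140,400,260,3,"t22")
E
python3 ovt.py 22
```

```text
t 39.3 tcp [0.3894 0.1689 0.2019] yaw -1.18 open 0.0328 F [ 2.  -0.5  0. ] q6 1.33
shift mm [  1.1 179.1 124.8] rv [ 0.003  0.    -0.   ]
```

View pics/g22.png

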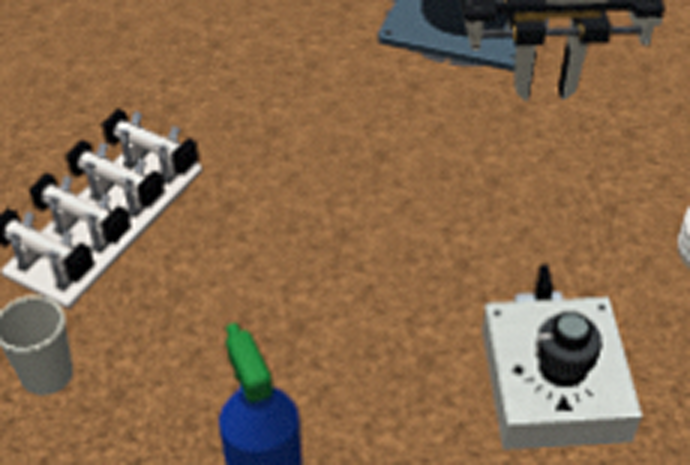

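View pics/g22b.png

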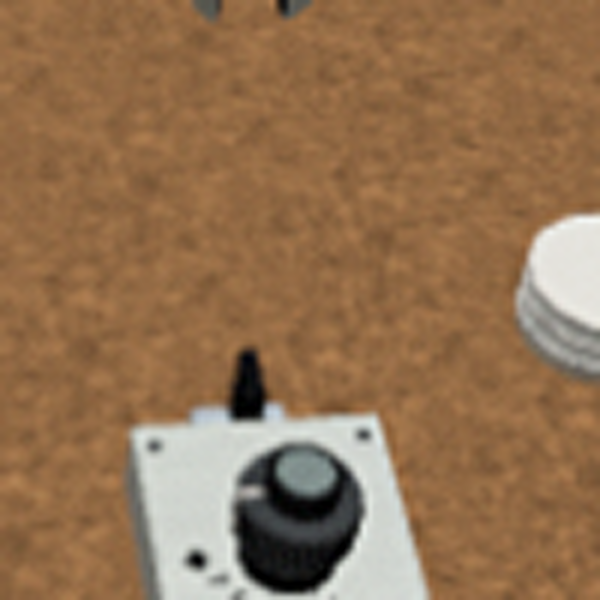

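View pics/t22.png

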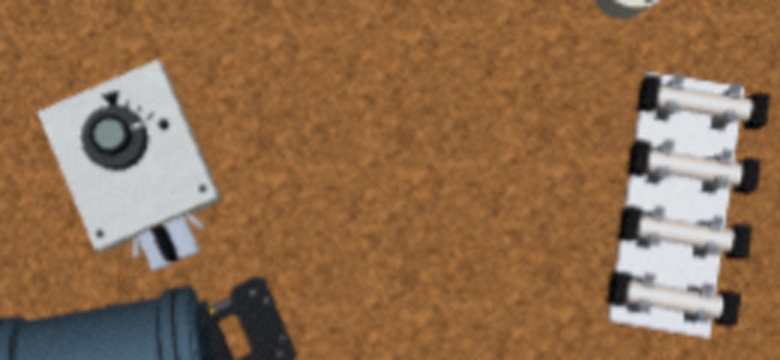

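Run:
```python
from h import *
y=.391;u=np.array([np.cos(y),np.sin(y)]);v=np.array([-u[1],u[0]])
M=np.array([.5929,.2506])-.075*u+0
t=cv2.imread("top_raw22.png");crop(t,165,185,215,235,12,"t22b")
s=cv2.imread("scene_raw22.png");crop(s,300,180,360,235,12,"g22c")
```

```text
(no output)
```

View pics/t22b.png

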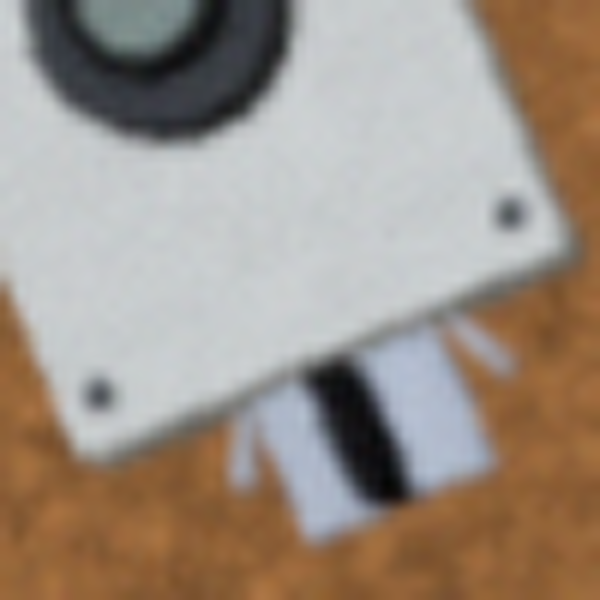

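View pics/g22c.png

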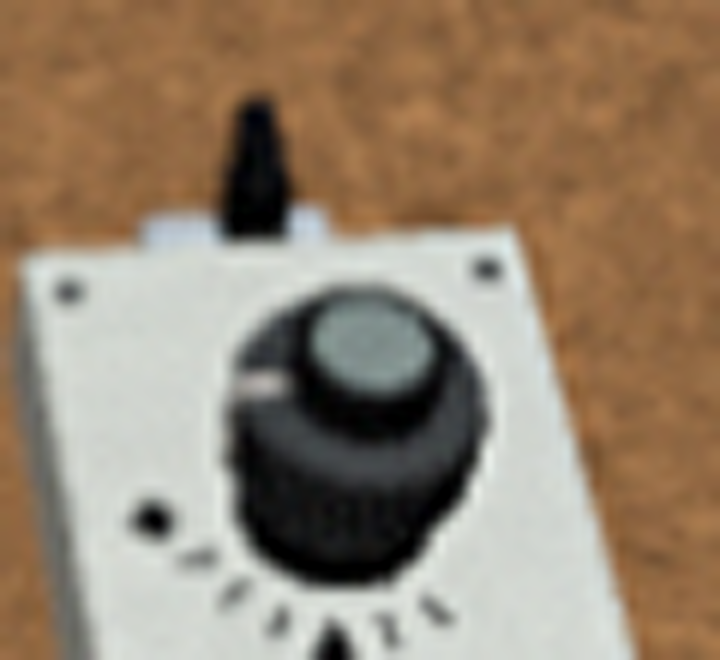

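View pics/ovt22scene.png

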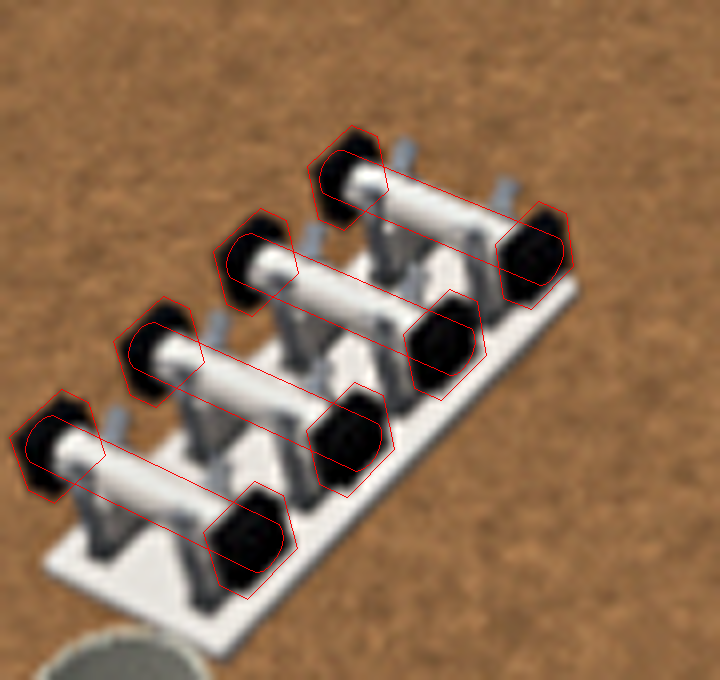

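```bash
python3 - <<'E'
from h import *
y=.391;u=np.array([np.cos(y),np.sin(y)]);v=np.array([-u[1],u[0]]);L0=np.array([.5929,.2506])
cr=lambda c,x0,y0:[(c[0]+.5)/12-.5+x0,(c[1]+.5)/12-.5+y0]
for P in w("top",[cr((312,546),165,185),cr((497,463),165,185)],.012): d=P[:2]-L0;print("rear",((d@u+.075)*1000).round(1),(d@v*1000).round(1))
L1=np.array([.5937,.253]);C=L1+.012*u
P=w("scene",[cr((242,385),300,180),cr((290,383),300,180)],.096)
for p in P: d=p[:2]-C;print(np.hypot(*d),np.arctan2(d@u,-(d@v)))
d=P[0]-P[1];d=d[:2];print("dir",np.arctan2(d@u,-(d@v)))
E
python3 go.py .6043 .2568 .2 -.95;python3 go.py .6043 .2568 .2 .05
```

```text
rear -39.5 25.3
rear -39.2 -25.3
0.029678807279694668 -0.03746883181114786
0.018050331965601154 -0.05383238372832754
dir -0.012080331646480147
t 39.4 tcp [0.3942 0.1698 0.2027] yaw -1.18 open 0.0322 F [1.4 0.  0. ] q6 1.33
shift mm [ -0.5   3.2 227.4] rv [-0.002 -0.23   0.001]
t 39.4 tcp [0.3942 0.1698 0.2027] yaw -1.18 open 0.0322 F [1.4 0.  0. ] q6 1.33
shift mm [ -0.5   3.2 227.4] rv [-1.00e-03 -1.23e+00  2.00e-03]
```

Request:
step_arm:
  increments: [0,3,227,0,-0.23,0,0,3,227,0,-0.23,0,0,3,227,0,-0.23,0,0,3,227,0,-0.23,0,0,3,227,0,-0.23,0,0,3,227,0,-0.23,0,0,3,227,0,-0.23,0,0,3,227,0,-0.23,0,0,3,227,0,-0.23,0]
  claw: 1

```text
t: 40.3
tool_pos: [0.6033, 0.2561, 0.1995]
eef_rot: [-1.441, 0.741, -0.741]
wrist_force: [-0.4, 0.3, 0.5]
opening: 0.0926
```

```bash
python3 - <<'E'
from h import *
s=snap("scene",23)
E
python3 go.py .6043 .2568 .062 -.95
```

```text
t 40.35 tcp [0.6034 0.2561 0.1998] yaw -0.95 open 0.0928 F [-0.3 -0.4 -0. ] q6 1.18
shift mm [-1.000e-01  1.378e+02  1.100e+00] rv [-0. -0.  0.]
```

Request:
step_arm:
  increments: [0,40,0,0,0,0,0,80,0,0,0,0,0,110,0,0,0,0,0,125,0,0,0,0,0,138,0,0,0,0,0,138,0,0,0,0,0,138,0,0,0,0]

```text
t: 41.05
tool_pos: [0.6049, 0.2565, 0.0625]
eef_rot: [-1.439, 0.739, -0.742]
wrist_force: [1.1, -0.3, -0.5]
opening: 0.0931
```

```bash
python3 go.py .6043 .2568 .062 -.95
python3 - <<'E'
from h import *
s=snap("scene",24);crop(s,280,160,380,255,7,"g24")
E
```

```text
t 41.05 tcp [0.6049 0.2565 0.0625] yaw -0.95 open 0.0931 F [ 1.1 -0.3 -0.5] q6 1.18
shift mm [-0.5  0.5 -0.3] rv [-0.002  0.     0.001]
```

View pics/g24.png

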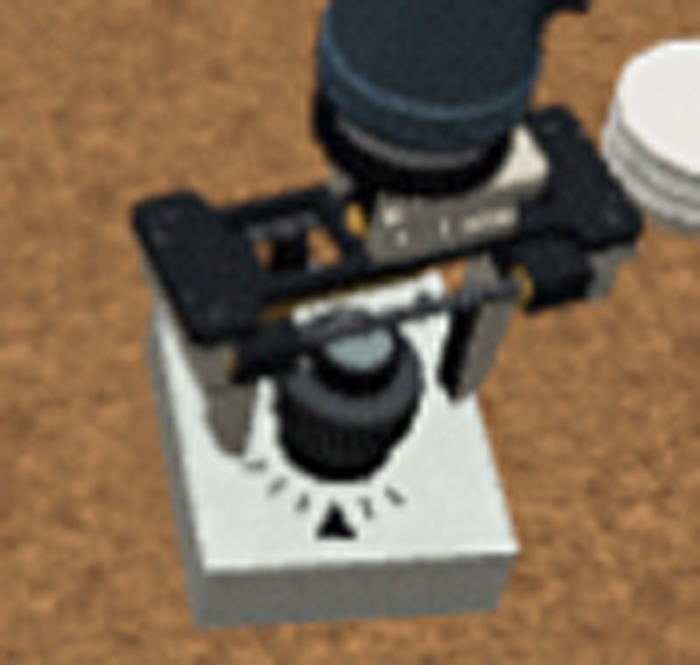

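Fingers straddle the ring (~(350,400)). Close, then turn +1.40 (tool −y turn).

Request:
step_arm:
  increments: [0,0,0,0,0,0,0,0,0,0,0,0,0,0,0,0,0,0,0,0,0,0,0,0,0,0,0,0,0,0,0,0,0,0,0,0]
  claw: 0
  squeeze: 30

```text
t: 41.7
tool_pos: [0.6046, 0.2557, 0.0614]
eef_rot: [-1.441, 0.74, -0.742]
wrist_force: [1.8, -3.5, 2.1]
opening: 0.0597
```

Request:
step_arm:
  increments: [0,0,0,0,-0.1,0,0,0,0,0,-0.2,0,0,0,0,0,-0.3,0,0,0,0,0,-0.4,0,0,0,0,0,-0.5,0,0,0,0,0,-0.6,0,0,0,0,0,-0.7,0,0,0,0,0,-0.8,0,0,0,0,0,-0.9,0,0,0,0,0,-1.0,0,0,0,0,0,-1.1,0,0,0,0,0,-1.2,0,0,0,0,0,-1.3,0,0,0,0,0,-1.37,0,0,0,0,0,-1.41,0,0,0,0,0,-1.41,0,0,0,0,0,-1.41,0]

```text
t: 43.4
tool_pos: [0.6042, 0.2558, 0.0614]
eef_rot: [-1.541, -0.36, 0.36]
wrist_force: [0.4, -3.3, 2.0]
opening: 0.0599
```

```bash
python3 go.py .6043 .2568 .062 .45
python3 - <<'E'
from h import *
print(tcp()[2]["torque"].round(2))
s=snap("scene",25);crop(s,280,160,380,255,7,"g25")
E
```

```text
t 43.4 tcp [0.6042 0.2558 0.0614] yaw 0.459 open 0.0599 F [ 0.4 -3.3  2. ] q6 -0.23
shift mm [ 0.5 -0.6  0.8] rv [0.001 0.009 0.   ]
[-0.7   0.01  0.03]
```

View pics/g25.png

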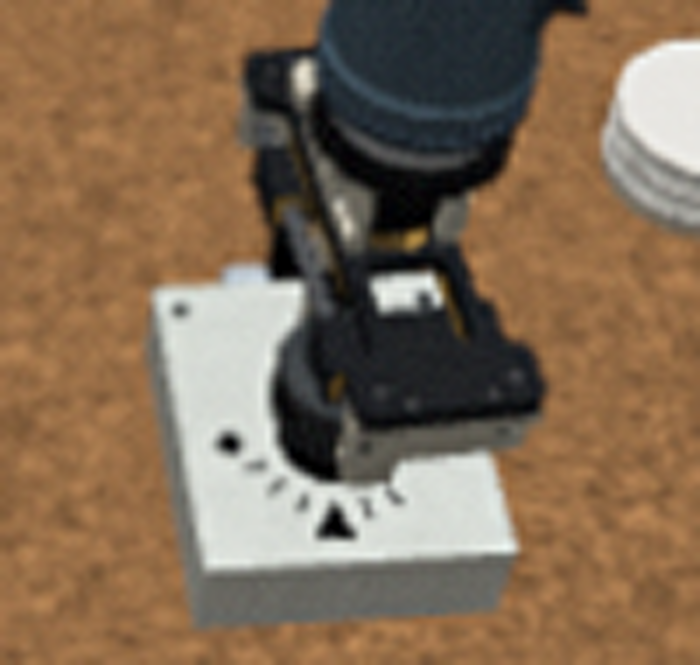

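Torque near zero (0.03), i.e. resting in a detent. Release, lift straight up, retreat.

Request:
step_arm:
  increments: [0,0,0,0,0,0,0,0,0,0,0,0,0,0,0,0,0,0,0,0,0,0,0,0,0,0,0,0,0,0,0,-40,0,0,0,0,0,-80,0,0,0,0,0,-120,0,0,0,0,0,-160,0,0,0,0,-50,-160,0,0,0,0,-100,-160,0,0,0,0,-150,-160,0,0,0,0,-200,-160,0,0,0,0,-200,-160,0,0,0,0,-200,-160,0,0,0,0]
  claw: 1

```text
t: 44.95
tool_pos: [0.4244, 0.1674, 0.2219]
eef_rot: [-1.541, -0.362, 0.359]
wrist_force: [0.2, -0.2, 1.4]
opening: 0.093
```

```bash
python3 go.py .6043 .2568 .062 .45
python3 - <<'E'
from h import *
s=snap("scene",26);crop(s,290,170,370,245,9,"g26");crop(s,130,80,380,255,3,"g26c")
t=snap("top",26);crop(t,140,140,240,240,7,"t26")
E
python3 ovt.py 26
```

```text
t 44.95 tcp [0.4244 0.1674 0.2219] yaw 0.459 open 0.093 F [ 0.2 -0.2  1.4] q6 -0.33
shift mm [200.6 160.3   0.4] rv [0.    0.009 0.002]
```

View pics/g26.png

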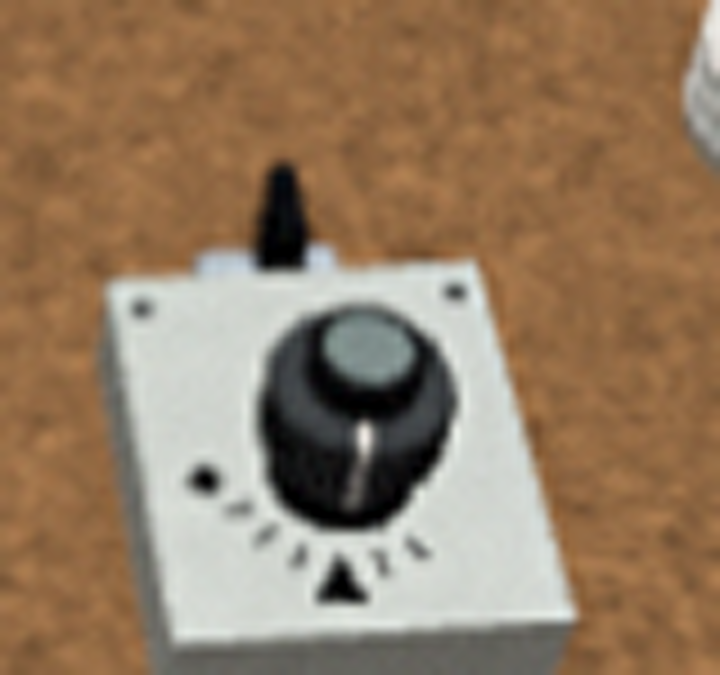

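View pics/g26c.png

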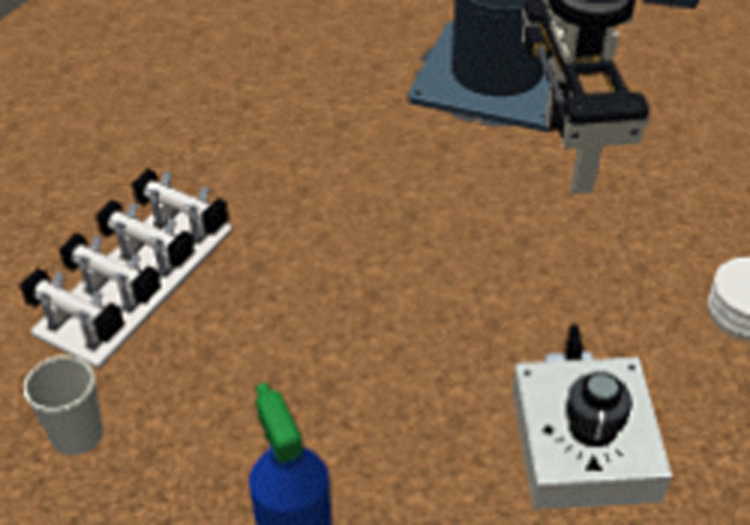

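View pics/ovt26scene.png

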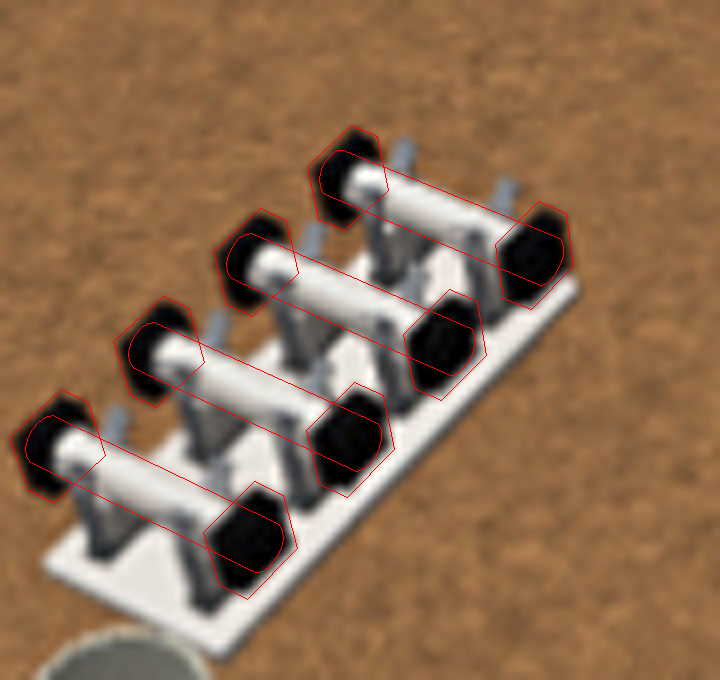

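View pics/t26.png

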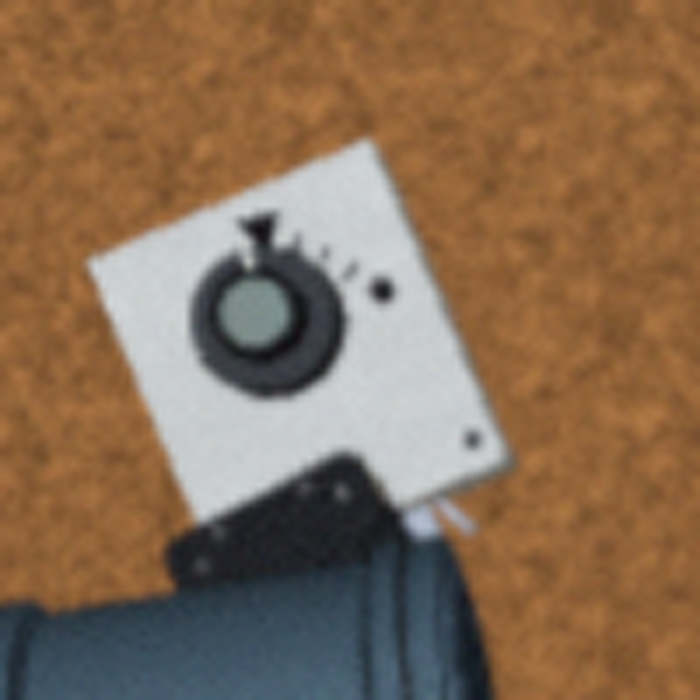

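Run:
```python
from h import *
y=.391;u=np.array([np.cos(y),np.sin(y)]);v=np.array([-u[1],u[0]])
C=np.array([.5937,.253])+.012*u
cr=lambda c:[(c[0]+.5)/9-.5+290,(c[1]+.5)/9-.5+170]
for p in w("scene",[cr((364,426)),cr((362,445))],.096): d=p[:2]-C;print(np.hypot(*d).round(4),np.arctan2(d@u,-(d@v)).round(3))
C=np.array([.5929,.2506])+.012*u
p=w("top",[[(248.5)/7-.5+140,(262.5)/7-.5+140]],.096)[0];d=p[:2]-C;print(np.hypot(*d).round(4),np.arctan2(d@u,-(d@v)).round(3))
```

```text
0.0199 1.388
0.0275 1.363
0.0233 1.384
```

The collar measures about 1.38, which is the 1.40 stop. The tubes and slide are in place and the arm is clear, so I'm handing in.

```bash
python3 -c "
from rig import arm
print(arm.job_done())"
```

```text
the job is handed in; nothing more can be done
None
```

I finished the job in the required order and handed it in at about 45 s of the 210 s limit; no verdict is reported.

- **Collar shut:** I turned it from about 0.7 rad to the dot, and the torque rose against the stop. The image read within about 0.05 rad of 0, and it was still there after the tubes and slide were in.
- **Tubes:** all four were on the bench, and each is now in its own clip pair. In the final side view the caps line up with the outlines drawn for fully seated tubes.
- **Filter slide:** I pushed it in until it stopped against the back wall at about 13 N. The top view put the tab middle about 22 mm outside the mouth, centred and square.
- **Collar to the triangle:** the images read 1.36 to 1.39 rad, which fits the 1.40 stop.
- **Bystanders:** the spray bottle, beaker and dishes still looked in place. I did not measure them.
- **Arm:** at hand-in it was raised with the gripper open, touching nothing.

**Disagreements:** the two cameras differed by 2 to 4 mm, mostly sideways, so I used values in between and confirmed them by contact when gripping the collar. The slide read 1 to 2 mm further out in the image than nominal, still inside the 15 to 25 mm range.

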